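# Set the feed counter for the evening feed

### The arm

A 7-joint arm with a two-finger parallel gripper is mounted at the origin on the work surface. World frame = base frame: x ahead of the robot, y to its left, z up, the work surface at z = 0. Lengths are in m, angles in rad, forces in N, time in s.
With the tool pointing down it reaches from about 0.4 to 0.85 m from the base axis. Payload 4.5 kg.
Tool frame: the origin (TCP) lies at the centre of the arm's flange, where the gripper is bolted on; the fingertips stand 166 mm ahead of it and the grasp point (between the pads) lies 147 mm ahead of it (r.grip_depth is the distance from the TCP to the grasp point, in m); z points along the fingers, y is the line along which they close (so a half turn about z gives the same grasp; the last joint's range is limited). The gripper opens to 88 mm and grips with 3 to 60 N. Pads are 18 mm wide; open, the fingers measure 123 mm over their backs; the gripper's body (75 mm by 187 mm) begins 45 mm behind the grasp point.
Start: joints at [-1.203, 0.689, -0.195, 1.565, 0.157, 0.902, -0.215], TCP at [0.205, 0.591, 0.405] pointing down, gripper open.
Joint ranges: [-3.01, 3.01], [-0.46, 2.08], [-1.47, 1.51], [0.13, 2.56], [-1, 4.14], [0.04, 2.09], [-2.66, 2.66]. Speed limits (rad/s): [2.57, 2.57, 3.14, 3.14, 3.14, 3.14, 3.14].

### API

Orientations are given as a unit quaternion [x, y, z, w].
In Python, from plant import status, cams, r, finder gives the robot as it stands.
- The arm moves only by the tool play_rows, never from a script. Its argument "rows" is a list of rows, each a list of 7 numbers: the opening in per cent of the stroke, from 0 (shut) to 100 (fully open), then the shift along the tool's x, y, z in m, then the turn, a rotation vector about the tool's x, y, z in degrees. A call has 1 to 8 rows; each row shifts and turns the commanded pose from where the row before left it, along the tool's axes as they then stand; what a row does not reach is not made up. A row lasts 1/8 s, in which the tool goes at most 62.5 mm and 10.7 degrees, less where a joint would pass 70% of its speed; a pose out of reach is approached as far as the arm can. A call with a gripper value outside its range is refused whole. The fingers move at their own pace and stop on an object; "grip_force" is the grip in N (left out, the last holds). Time passes only in rows, so rows that do not move let the fingers close. It gives the time, the measured TCP pose, the force, the opening and the grip force at its end, in the units of the state.
- status.get_state(): the state, without advancing time (a new reading comes with each control period).
- cams.snapshot(name): name is "scene" or "top"; returns the picture (384x512x3 uint8, red, green, blue); there is no depth.
- cams.camera_params(name): a dict with "vfov" (degrees; the focal length in pixels is half the picture's height over the tangent of half this angle, whatever the lens; pixels are square), "cx", "cy" (the principal point, pixels), "R" (3x3) and "t" (3): a world point X has camera coordinates R X + t. Camera axes: x right, y down, z forward; pixel columns grow to the right and rows downward; lengths in m; the calibration is good to about 2 mm. A picture is of the moment at which its call begins. camera_params takes no time and is no camera call.
- r.finish_job(): hands the job in; it is judged then, once.
Trained networks look in the newest picture that a camera, given by its name, has taken for a name from the list of things; names that differ only in an ending like _2 or _b are one class to them, and where a whole thing is asked for, a point or a joint stands for the part that bears it (a point fixed in the world has none). Each returns a list of dicts, best first, with "score" (0 to 1); they miss things now and then, are a little off and sometimes report something else, mostly with a low value. They report only what shows in the picture. A call takes as long as a camera call. They do not tell look-alikes from the thing itself.
- finder.spot_in(camera, label): "at" ([x, y, z] in m, in the coordinates of the camera as it stood for that picture, good to about 4 mm: the middle of the surface that is visible of it).
- finder.regions_of(camera, label): "mask" (384x512 bool, what is visible of it).
The state is a dict: "clock": time; "q": joint angles; "qd": joint speeds; "joint_torque": joint torques, N m; "tool_pos": TCP position; "eef_rot": TCP orientation; "contact_force": force on the tool from outside, world axes, zero at the start; "moment": the same for the moment, N m; "opening": opening from 0.0 (shut) to 1.0 (fully open); "finger_force": force on a finger pad.
Only numpy, scipy, OpenCV 4.12 (cv2) and the standard library are available. Lean on these libraries where they do the work, as an engineer would, in place of code of your own. Each camera call takes 0.05 s, during which the arm holds its last target. There are 200 camera calls.

### The job

Get the counter ready for the evening feed: every supplement box whose yellow morning end still faces out of the caddy must be slid out, turned end for end and slid fully home again in the same sleeve with its blue evening end facing out; a box that already shows blue stays as it is. Also lift the scoop off its peg and leave it lying or leaning in the pink bowl with its cup inside, the bowl upright on the counter. Leave the jar and the brush where they are.

Things in the scene. Friction and masses are not known exactly. Their poses are not given: they have to be found in the camera images.
- caddy: fixed row of four sleeves: plywood walls, clear roof (top 45 mm high), closed back, open front, no floor (boxes slide on the counter). Origin on the counter, mid-row in the plane of the mouths; +x points into the sleeves. Sleeve centre lines at y = +120, +40, -40, -120 mm, each 53 mm wide, 40 high, 97 deep inside; flared lips stand 10 mm ahead of the mouths. 303 mm wide, 105 deep overall
- caddy_home (a point): in the caddy's frame x = +27 mm, y = 0, on the counter: a box whose origin has this x is fully home (inner tab against the back board); its outer tab then stands 15 to 43 mm ahead of the mouth plane, middle at x = -29 mm. Same axes as the caddy
- box_1: double-ended box, white body 84 (x) x 48 (y) x 37 mm high, 0.13 to 0.25 kg; an upright pull tab 28 mm long, 14 thick (y), 2 to 34 mm above the underside, at each end: 140 mm overall. Lid and tab are yellow (morning) at one end, blue (evening) at the other. Origin: centre of underside; +x to the blue end. Starts in a sleeve, nearly home, yellow tab out; may be absent
- box_2: double-ended box, white body 84 (x) x 48 (y) x 37 mm high, 0.13 to 0.25 kg; an upright pull tab 28 mm long, 14 thick (y), 2 to 34 mm above the underside, at each end: 140 mm overall. Lid and tab are yellow (morning) at one end, blue (evening) at the other. Origin: centre of underside; +x to the blue end. Starts in a sleeve, nearly home, yellow tab out; may be absent
- box_3: double-ended box, white body 84 (x) x 48 (y) x 37 mm high, 0.13 to 0.25 kg; an upright pull tab 28 mm long, 14 thick (y), 2 to 34 mm above the underside, at each end: 140 mm overall. Lid and tab are yellow (morning) at one end, blue (evening) at the other. Origin: centre of underside; +x to the blue end. Starts in a sleeve, nearly home, yellow tab out; may be absent
- box_4: double-ended box, white body 84 (x) x 48 (y) x 37 mm high, 0.13 to 0.25 kg; an upright pull tab 28 mm long, 14 thick (y), 2 to 34 mm above the underside, at each end: 140 mm overall. Lid and tab are yellow (morning) at one end, blue (evening) at the other. Origin: centre of underside; +x to the blue end. Starts in a sleeve, blue tab already out
- box_1_blue (a point): middle of the blue (evening) tab of box_1, 56 mm from its origin along its +x and 18 mm up; the yellow tab lies opposite
- box_2_blue (a point): middle of the blue (evening) tab of box_2, 56 mm from its origin along its +x and 18 mm up; the yellow tab lies opposite
- box_3_blue (a point): middle of the blue (evening) tab of box_3, 56 mm from its origin along its +x and 18 mm up; the yellow tab lies opposite
- box_4_blue (a point): middle of the blue (evening) tab of box_4, 56 mm from its origin along its +x and 18 mm up; the yellow tab lies opposite
- peg_stand: wooden stand fixed to the counter: base 110 x 110 x 14 mm, a post 212 mm tall at its back, and a round steel peg (8 mm thick, its top 190 mm above the counter) that points along the stand's -x, level to x = -62 mm, then turned up at the tip. Origin: on the counter under the middle of the base, z up
- peg_tip (a point): centre of the peg's rounded, turned-up tip, 74 mm along -x from the stand's origin and 196 mm up; the tip's top is 10 mm above the level part of the peg
- scoop: steel feed scoop, 192 mm long, 0.10 to 0.16 kg, hanging on the peg at the start by an eye in its handle. Origin: the top of the eye, where it bears on the peg; z runs up along the handle to the grip end; the peg passes through the eye along x. Eye 22 mm wide and high. Above it a black grip 12 (x) x 22 (y) x 48 mm (z = 0 to 48 mm); below it a flat handle and the cup
- scoop_grip (a point): a point in the scoop's black grip, 30 mm above the origin along its z (18 mm below the top end)
- scoop_cup (a point): centre of the scoop's cup, a steel beaker 54 mm across and 46 mm deep whose mouth looks along the scoop's -x; it lies 117 mm from the origin along -z, and the end of the scoop 27 mm farther
- bowl: loose pink plastic feeding bowl, round, 156 mm across the rim, 58 mm high, wall about 4 mm, inner floor about 5 mm above the underside, 0.25 kg. Origin: centre of the underside, z up
- jar: tall glass jar with a steel lid, 116 mm across, 214 mm high, origin under its centre; leave alone
- curry_brush: black rubber curry brush, 105 x 66 x 45 mm, origin under its centre; leave alone
There are look-alikes about, which are no part of the job. What is shaped like the box_1 but red is not meant.

How it is judged:
By the outcome, as a careful person would: the job done as asked, in the order asked, and still so for the second after the job is handed in, with the robot touching nothing.
Of box_1, box_2, box_3 only 2 to 3 are there at a start; the rules pass over those that are not, and their reading is None.
At some moment in a run one of box_1, box_2, box_3, bowl may be knocked a few centimetres aside while the robot is not near it.
It also fails if it takes over 210 s, if anything falls off the work surface, if the arm or the gripper's body presses on something with over 40 N, if the wrist force passes 120 N, or if a joint passes its speed limit or range.

## Working session

There is one attempt and no reset: what is moved stays moved. The work goes in short steps, Python scripts to look and compute and a tool call to move; the robot and the scene stay as the last step left them, time stands still between calls to the robot, and variables do not carry over. Pictures are saved under pics/ and viewed, at most 14 in all, crops included, and the job is handed in when it is done.

Besides the shell and the picture viewer there is one more tool, called as name(argument=value, ...), one argument or row to a line, values as JSON. play_rows: Moves the arm, as the interface text tells. Its arguments: {"type":"object","properties":{"rows":{"type":"array","items":{"type":"array","items":{"type":"number"}}},"grip_force":{"type":"number"}},"required":["rows"]}

```bash
ls; mkdir -p pics
cat > h.py <<'E'
import numpy as np, cv2
from plant import status, cams, r, finder
from scipy.spatial.transform import Rotation as Rot
def snap(n,fn=None):
    im=cams.snapshot(n)
    if fn: cv2.imwrite('pics/'+fn,im[:,:,::-1])
    return im
def P(n):
    p=cams.camera_params(n); f=192/np.tan(np.radians(p['vfov'])/2)
    return f,p['cx'],p['cy'],np.array(p['R']),np.array(p['t'])
def proj(n,X):
    f,cx,cy,R,t=P(n); c=R@np.array(X)+t
    return np.array([cx+f*c[0]/c[2],cy+f*c[1]/c[2]])
def ray(n,uv,z):
    f,cx,cy,R,t=P(n); d=R.T@np.array([(uv[0]-cx)/f,(uv[1]-cy)/f,1]); o=-R.T@t
    return o+d*(z-o[2])/d[2]
def spot(n,l):
    f,cx,cy,R,t=P(n)
    return [(round(d['score'],2),np.round(R.T@(np.array(d['at'])-t),3)) for d in finder.spot_in(n,l)]
E
python3 - <<'E'
from h import *
a=snap('scene','s0.png');b=snap('top','t0.png')
for n in ('scene','top'):
    print(n,{k:np.round(v,3).tolist() for k,v in cams.camera_params(n).items()})
    for l in ['caddy','box_1','box_1_blue','peg_stand','peg_tip','scoop','scoop_grip','scoop_cup','bowl','jar','curry_brush']:
        print(l,[(s,p.tolist(),proj(n,p).round().tolist()) for s,p in spot(n,l)])
print(status.get_state())
E
```

```text
pics
scene {'vfov': 57.263, 'cx': 253.698, 'cy': 189.682, 'R': [[-0.244, 0.97, -0.01], [0.803, 0.196, -0.563], [-0.544, -0.145, -0.826]], 't': [0.196, -0.333, 1.688]}
caddy [(0.75, [0.683, -0.007, 0.047], [260.0, 241.0])]
box_1 [(0.7, [0.37, -0.179, 0.035], [238.0, 168.0]), (0.58, [0.548, -0.548, 0.035], [139.0, 185.0]), (0.38, [0.602, -0.047, 0.037], [255.0, 221.0])]
box_1_blue [(0.72, [0.369, -0.172, 0.036], [239.0, 168.0]), (0.55, [0.544, -0.543, 0.037], [141.0, 184.0])]
peg_stand [(0.68, [0.541, -0.359, 0.035], [183.0, 193.0])]
peg_tip [(0.88, [0.54, -0.361, 0.029], [183.0, 193.0])]
scoop [(0.51, [0.485, -0.371, 0.129], [181.0, 167.0])]
scoop_grip [(0.57, [0.482, -0.374, 0.127], [181.0, 167.0])]
scoop_cup [(0.68, [0.486, -0.376, 0.131], [180.0, 167.0])]
bowl [(0.59, [0.508, 0.351, 0.029], [362.0, 223.0])]
jar [(0.78, [0.74, -0.265, 0.179], [181.0, 222.0])]
curry_brush [(0.73, [0.54, -0.36, 0.026], [183.0, 194.0])]
top {'vfov': 57.591, 'cx': 254.489, 'cy': 188.436, 'R': [[-0.013, -1.0, 0.006], [-0.987, 0.012, -0.158], [0.158, -0.008, -0.987]], 't': [-0.089, 0.582, 1.035]}
caddy [(
[... 1127 characters left out ...]
,  0.68910746, -0.19455816,  1.56536919,  0.15729268,
        0.90250119, -0.21511478]), 'qd': array([-6.64824427e-04, -1.74570917e-03, -1.14284722e-03, -1.34813795e-03,
        3.78118953e-05, -1.14982419e-03, -2.45390716e-05]), 'joint_torque': array([-3.44756354e-04, -5.27497137e+01, -1.26753923e+00, -1.53738391e+01,
       -5.19753713e-02, -7.20922581e-04,  2.07340884e-05]), 'tool_pos': array([0.20476677, 0.5904886 , 0.40471849]), 'eef_rot': array([ 1.66139946e-01,  9.86102185e-01, -3.07144431e-06,  8.30674504e-06]), 'contact_force': array([ 0.44876039, -1.09403468, -0.51785905]), 'moment': array([ 0.04550162,  0.03387517, -0.03776304]), 'finger_force': 0.0, 'opening': 0.9984417275188741}
```

View pics/s0.png

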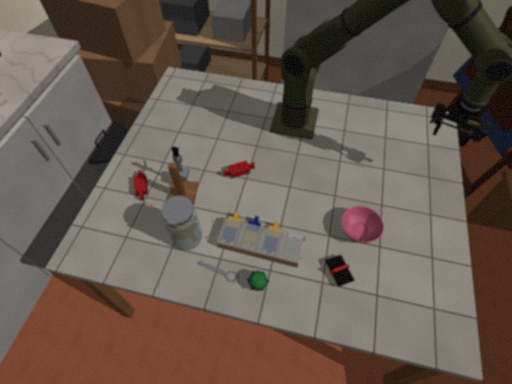

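View pics/t0.png

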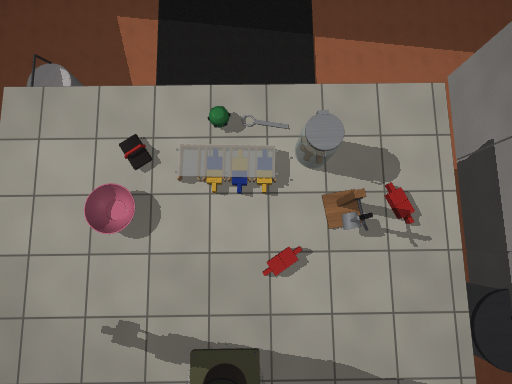

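The top view shows the caddy at about (227,163). Its sleeves, left to right, are empty, yellow (214,182), blue (239,183) and yellow (265,182). Two red look-alikes lie at (282,262) and (400,203). The peg stand with the hanging scoop is at (345,210), the bowl is at (109,209), and another spoon lies at (265,122). The boxes to turn are the white-bodied ones with yellow tabs in the sleeves. I'll check that in one enlarged crop.

Run:
```python
from h import *
im=cv2.imread('pics/t0.png'); c=im[130:240,170:420]
cv2.imwrite('pics/c0.png',cv2.resize(c,None,fx=3.2,fy=3.2,interpolation=cv2.INTER_CUBIC))
# tab centroids by colour in top
hsv=cv2.cvtColor(im,cv2.COLOR_BGR2HSV)
for nm,lo,hi in (('y',(18,140,90),(35,255,255)),('b',(110,140,60),(130,255,255))):
    m=cv2.inRange(hsv,lo,hi); m[:140]=0; m[200:]=0
    n,l,s,ce=cv2.connectedComponentsWithStats(m)
    for i in range(1,n):
        if s[i][4]>15: print(nm,s[i],ce[i],ray('top',ce[i],.035).round(3))
```

```text
y [206 177  16  15 129] [213.6744186  181.58139535] [0.606 0.031 0.035]
y [257 178  15  14 122] [264.18852459 182.50819672] [ 0.601 -0.128  0.035]
b [232 177  15  16 143] [238.98601399 182.36363636] [ 0.602 -0.049  0.035]
```

View pics/c0.png

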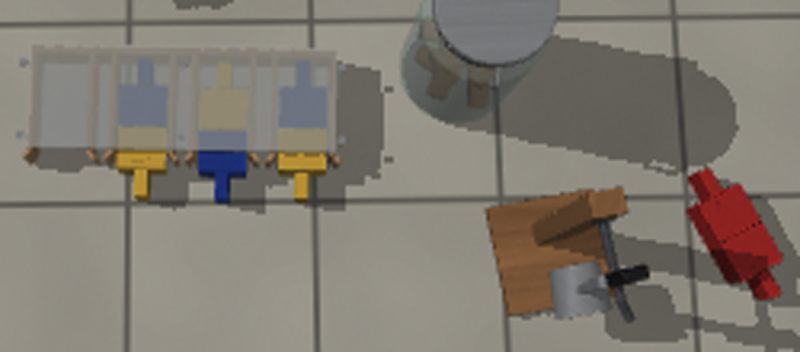

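Run:
```python
from h import *
g=lambda u,v,z: ray('top',(170+(u+.5)/3.2-.5,130+(v+.5)/3.2-.5),z).round(4)
for n,u,v,z in [('BL',33,47,.045),('BR',336,52,.045),('FR',336,151,.045),('FL',29,150,.045),
 ('tabY1tip',142,199,.034),('tabBtip',222,200,.034),('tabY2tip',302,199,.034),
 ('Y1lid f',142,171,.037),('Y2lid f',303,171,.037),('B lid f',222,174,.037),
 ('pegtip',630,318,.2),('pegroot',604,222,.19),('baseFL',508,316,.014),('baseBL',487,208,.014),('gripTop',646,271,.238),('gripbot',610,280,.19),('cup',575,290,.075),('postTopBR',627,211,.212),('postTopTR',622,187,.212),('postTopTL',592,193,.212)]:
    print(n,g(u,v,z))
```

```text
BL [0.7248 0.1368 0.045 ]
BR [ 0.7162 -0.1626  0.045 ]
FR [ 0.6166 -0.1603  0.045 ]
FL [0.6212 0.1386 0.045 ]
tabY1tip [0.5733 0.0296 0.034 ]
tabBtip [ 0.5713 -0.0485  0.034 ]
tabY2tip [ 0.5713 -0.1267  0.034 ]
Y1lid f [0.6005 0.0294 0.037 ]
Y2lid f [ 0.5986 -0.1281  0.037 ]
B lid f [ 0.5966 -0.0488  0.037 ]
pegtip [ 0.445  -0.3865  0.2   ]
pegroot [ 0.5253 -0.3732  0.19  ]
baseFL [ 0.4558 -0.3275  0.014 ]
baseBL [ 0.5629 -0.3115  0.014 ]
gripTop [ 0.4801 -0.3891  0.238 ]
gripbot [ 0.4769 -0.3752  0.19  ]
cup [ 0.4764 -0.3777  0.075 ]
postTopBR [ 0.5314 -0.3857  0.212 ]
postTopTR [ 0.5513 -0.3829  0.212 ]
postTopTL [ 0.5466 -0.358   0.212 ]
```

play_rows(
  rows=[
    [40, 0, 0, 0, 0, 0, -9],
    [40, 0, 0, 0, 0, 0, -8.9],
    [40, -0.03, -0.05, 0, 0, 0, 0],
    [40, -0.03, -0.05, 0, 0, 0, 0],
    [40, -0.03, -0.05, 0, 0, 0, 0],
    [40, -0.03, -0.05, 0, 0, 0, 0],
    [40, -0.03, -0.05, 0, 0, 0, 0],
    [40, -0.03, -0.05, 0, 0, 0, 0],
  ],
  grip_force=25,
)

```text
clock: 2.2
tool_pos: [0.3792, 0.2851, 0.405]
eef_rot: [0.011, 1.0, 0.0, 0.0]
contact_force: [0.7, 0.5, 0.5]
opening: 0.4
finger_force: 0.0
```

play_rows(
  rows=[
    [40, -0.03, -0.05, 0, 0, 0, 0],
    [40, -0.03, -0.05, 0, 0, 0, 0],
    [40, -0.03, -0.05, 0.015, 0, 0, 0],
    [40, -0.03, -0.05, 0.015, 0, 0, 0],
    [40, -0.03, -0.05, 0.015, 0, 0, 0],
    [40, -0.03, -0.05, 0.015, 0, 0, 0],
    [40, -0.02, -0.05, 0.02, 0, 0, 0],
    [40, 0, 0, 0, 0, 0, 0],
  ],
)

```text
clock: 3.2
tool_pos: [0.571, -0.0733, 0.3228]
eef_rot: [0.015, 1.0, -0.002, -0.001]
contact_force: [-0.3, -0.6, 0.5]
opening: 0.399
finger_force: 0.0
```

```bash
cat >> h.py <<'E'
YAW=np.radians(-1.2); O=np.array([.619,-.0108])
def st():
    s=status.get_state(); R=Rot.from_quat(s['eef_rot']).as_matrix(); p=np.array(s['tool_pos']); g=p+R[:,2]*.147
    c=np.array([[np.cos(YAW),np.sin(YAW)],[-np.sin(YAW),np.cos(YAW)]])@(g[:2]-O)
    print('t',round(s['clock'],2),'tcp',p.round(4),'grasp',g.round(4),'caddy',c.round(4),'xaz',np.degrees(np.arctan2(R[1,0],R[0,0])).round(2),'tilt',np.degrees(np.arccos(-R[2,2])).round(2),'q7',s['q'][6].round(2),'F',np.round(s['contact_force'],1),'op',round(s['opening'],3),'ff',round(s['finger_force'],1))
E
python3 -c "
from h import *
st()"
```

```text
t 3.2 tcp [ 0.571  -0.0733  0.3228] grasp [ 0.5707 -0.0738  0.1758] caddy [-0.047 -0.064] xaz 178.24 tilt 0.24 q7 1.24 F [-0.3 -0.6  0.5] op 0.399 ff 0.0
```

play_rows(
  rows=[
    [40, -0.007, -0.027, 0, 0, 0, 0],
    [40, -0.007, -0.027, 0, 0, 0, 0],
    [40, 0, 0, 0, 0, 0, 0],
    [40, 0, 0, 0, 0, 0, 0],
  ],
)

```text
clock: 3.7
tool_pos: [0.5835, -0.1197, 0.325]
eef_rot: [0.01, 1.0, 0.001, 0.0]
contact_force: [0.0, 0.1, -0.7]
opening: 0.396
finger_force: 0.0
```

```bash
python3 -c "
from h import *
st(); im=snap('scene'); 
for l in ['box_1','box_1_blue']: print(spot('scene',l))
cv2.imwrite('pics/s1.png',cv2.resize(im[150:280,170:340,::-1],None,fx=4,fy=4,interpolation=cv2.INTER_CUBIC))"
```

```text
t 3.7 tcp [ 0.5835 -0.1197  0.325 ] grasp [ 0.5835 -0.1195  0.178 ] caddy [-0.0332 -0.1094] xaz 178.89 tilt 0.1 q7 1.33 F [ 0.   0.1 -0.7] op 0.396 ff 0.0
[(0.86, array([ 0.549, -0.548,  0.036])), (0.54, array([ 0.604, -0.046,  0.039])), (0.43, array([ 0.6  , -0.123,  0.035]))]
[(0.73, array([ 0.547, -0.543,  0.041])), (0.65, array([ 0.601, -0.121,  0.039])), (0.62, array([ 0.34 , -0.135,  0.034]))]
```

View pics/s1.png

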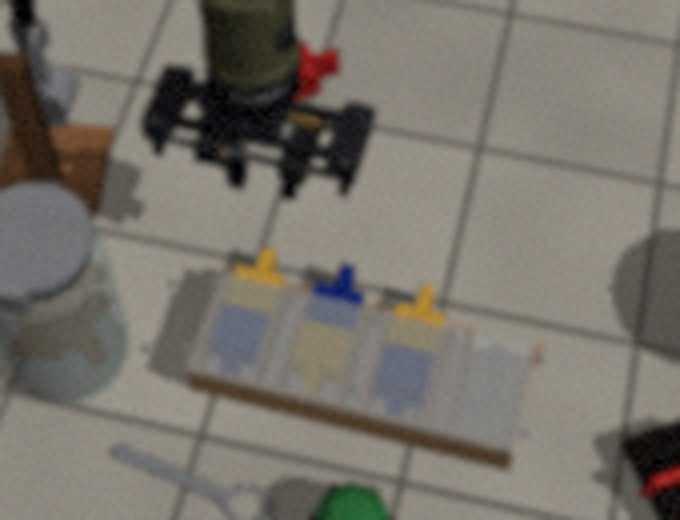

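The crop shows three white boxes. The tabs at (265,262) and (425,300) are yellow, so these two need turning, and the middle one at (345,283) is already blue. The gripper is above the first tab, so I'll descend.

play_rows(
  rows=[
    [40, -0.001, -0.006, 0.04, 0, 0, 0],
    [40, 0, 0, 0.04, 0, 0, 0],
    [40, 0, 0, 0.03, 0, 0, 0],
    [40, 0, 0, 0.025, 0, 0, 0],
    [40, 0, 0, 0.018, 0, 0, 0],
    [40, 0, 0, 0, 0, 0, 0],
    [40, 0, 0, 0, 0, 0, 0],
  ],
)

```text
clock: 4.72
tool_pos: [0.5849, -0.1276, 0.1725]
eef_rot: [0.011, 1.0, 0.0, 0.001]
contact_force: [-0.1, -0.5, 0.2]
opening: 0.403
finger_force: 0.0
```

play_rows(
  rows=[
    [0, 0, 0, 0, 0, 0, 0],
    [0, 0, 0, 0, 0, 0, 0],
    [0, 0, 0, 0, 0, 0, 0],
    [0, 0, 0, 0, 0, 0, 0],
  ],
)

```text
clock: 5.22
tool_pos: [0.5848, -0.1277, 0.1723]
eef_rot: [0.011, 1.0, 0.0, 0.001]
contact_force: [-1.0, 0.7, 5.2]
opening: 0.155
finger_force: 24.9
```

```bash
python3 -c "
from h import *
st()"
```

```text
t 5.22 tcp [ 0.5848 -0.1277  0.1723] grasp [ 0.5849 -0.1276  0.0253] caddy [-0.0316 -0.1175] xaz 178.78 tilt 0.06 q7 1.25 F [-1.   0.7  5.2] op 0.155 ff 24.9
```

play_rows(
  rows=[
    [0, 0.01, 0, 0, 0, 0, 0],
    [0, 0.02, 0, 0, 0, 0, 0],
    [0, 0.025, 0, 0, 0, 0, 0],
    [0, 0.025, 0, 0, 0, 0, 0],
    [0, 0.025, 0, 0, 0, 0, 0],
    [0, 0.025, 0, 0, 0, 0, 0],
    [0, 0.02, 0, 0, 0, 0, 0],
    [0, 0, 0, 0, 0, 0, 0],
  ],
)

```text
clock: 6.22
tool_pos: [0.447, -0.1258, 0.1726]
eef_rot: [0.01, 1.0, -0.001, -0.003]
contact_force: [-0.6, 0.2, 0.6]
opening: 0.158
finger_force: 25.0
```

```bash
python3 -c "
from h import *
st()"
```

```text
t 6.22 tcp [ 0.447  -0.1258  0.1726] grasp [ 0.446  -0.1259  0.0256] caddy [-0.1705 -0.1187] xaz 178.82 tilt 0.38 q7 0.85 F [-0.6  0.2  0.6] op 0.158 ff 25.0
```

play_rows(
  rows=[
    [0, 0, 0, 0, 0, 0, 0],
    [100, 0, 0, 0, 0, 0, 0],
    [100, 0, 0, 0, 0, 0, 0],
    [100, 0, 0, 0, 0, 0, 0],
    [100, 0, 0, 0, 0, 0, 0],
    [100, -0.028, 0, 0, 0, 0, 0],
    [100, -0.028, 0, 0, 0, 0, 0],
    [100, 0, 0, 0, 0, 0, 0],
  ],
)

```text
clock: 7.22
tool_pos: [0.5059, -0.1271, 0.1726]
eef_rot: [0.011, 1.0, 0.0, -0.0]
contact_force: [-0.0, -0.8, -0.2]
opening: 0.919
finger_force: 0.0
```

play_rows(
  rows=[
    [100, 0, 0, 0, 0, 0, 0],
    [0, 0, 0, 0, 0, 0, 0],
    [0, 0, 0, 0, 0, 0, 0],
    [0, 0, 0, 0, 0, 0, 0],
    [0, 0, 0, 0, 0, 0, 0],
  ],
  grip_force=30,
)

```text
clock: 7.85
tool_pos: [0.5042, -0.1268, 0.1725]
eef_rot: [0.011, 1.0, -0.001, -0.002]
contact_force: [0.5, 0.4, 0.6]
opening: 0.569
finger_force: 0.0
```

```bash
python3 -c "
from h import *
st()"
```

```text
t 7.85 tcp [ 0.5042 -0.1268  0.1725] grasp [ 0.5035 -0.127   0.0255] caddy [-0.113  -0.1186] xaz 178.78 tilt 0.26 q7 0.9 F [0.5 0.4 0.6] op 0.569 ff 0.0
```

play_rows(
  rows=[
    [0, 0, 0, 0, 0, 0, 0],
    [0, 0, 0, 0, 0, 0, 0],
    [0, 0, 0, -0.015, 0, 0, 0],
    [0, 0, 0, -0.02, 0, 0, 0],
    [0, 0, 0, -0.02, 0, 0, 0],
    [0, 0, 0, 0, 0, 0, 0],
  ],
)

```text
clock: 8.6
tool_pos: [0.5048, -0.127, 0.2282]
eef_rot: [0.011, 1.0, -0.001, -0.001]
contact_force: [-0.3, -0.5, -2.1]
opening: 0.541
finger_force: 30.0
```

```bash
python3 -c "
from h import *
st()"
```

```text
t 8.6 tcp [ 0.5048 -0.127   0.2282] grasp [ 0.5045 -0.1272  0.0812] caddy [-0.112  -0.1188] xaz 178.74 tilt 0.13 q7 0.97 F [-0.3 -0.5 -2.1] op 0.541 ff 30.0
```

play_rows(
  rows=[
    [0, 0, 0, 0, 0, 0, 10],
    [0, 0, 0, 0, 0, 0, 10],
    [0, 0, 0, 0, 0, 0, 10],
    [0, 0, 0, 0, 0, 0, 10],
    [0, 0, 0, 0, 0, 0, 10],
    [0, 0, 0, 0, 0, 0, 10],
    [0, 0, 0, 0, 0, 0, 10],
    [0, 0, 0, 0, 0, 0, 10],
  ],
)

```text
clock: 9.6
tool_pos: [0.5042, -0.1268, 0.2264]
eef_rot: [0.653, 0.757, -0.002, -0.002]
contact_force: [-0.5, 0.4, -2.0]
opening: 0.542
finger_force: 30.0
```

play_rows(
  rows=[
    [0, 0, 0, 0, 0, 0, 10],
    [0, 0, 0, 0, 0, 0, 10],
    [0, 0, 0, 0, 0, 0, 10],
    [0, 0, 0, 0, 0, 0, 10],
    [0, 0, 0, 0, 0, 0, 10],
    [0, 0, 0, 0, 0, 0, 10],
    [0, 0, 0, 0, 0, 0, 10],
    [0, 0, 0, 0, 0, 0, 10],
  ],
)

```text
clock: 10.6
tool_pos: [0.5042, -0.1268, 0.2265]
eef_rot: [0.987, 0.16, -0.003, 0.001]
contact_force: [-0.7, -0.4, -1.8]
opening: 0.542
finger_force: 30.0
```

play_rows(
  rows=[
    [0, 0, 0, 0, 0, 0, 10],
    [0, 0, 0, 0, 0, 0, 10],
    [0, 0, 0, 0, 0, 0, 0],
    [0, 0, 0, 0, 0, 0, 0],
  ],
)

```text
clock: 11.1
tool_pos: [0.5043, -0.1267, 0.227]
eef_rot: [1.0, -0.009, -0.003, 0.001]
contact_force: [-0.3, 0.2, -1.5]
opening: 0.541
finger_force: 30.0
```

```bash
python3 -c "
from h import *
st(); snap('top','t2.png')"
```

```text
t 11.1 tcp [ 0.5043 -0.1267  0.227 ] grasp [ 0.5035 -0.1269  0.08  ] caddy [-0.113  -0.1185] xaz -1.04 tilt 0.31 q7 -0.86 F [-0.3  0.2 -1.5] op 0.541 ff 30.0
```

View pics/t2.png

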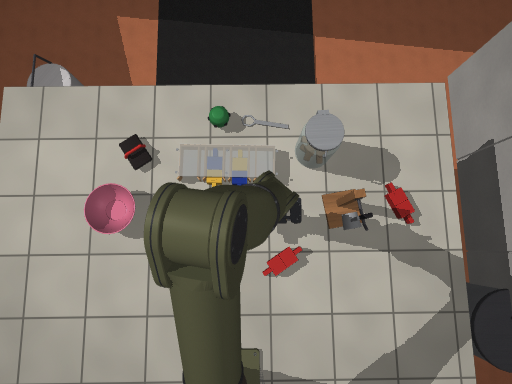

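The arm hides the box, but the state shows it held and turned 180°. The neighbouring boxes are undisturbed. I'll lower it, regrasp the blue tab and push it home.

play_rows(
  rows=[
    [0, 0, 0, 0.025, 0, 0, 0],
    [0, 0, 0, 0.02, 0, 0, 0],
    [0, 0, 0, 0.009, 0, 0, 0],
    [0, 0, 0, 0, 0, 0, 0],
    [100, 0, 0, 0, 0, 0, 0],
    [100, 0, 0, 0, 0, 0, 0],
    [100, 0, 0, 0, 0, 0, 0],
    [100, 0, 0, 0, 0, 0, 0],
  ],
)

```text
clock: 12.15
tool_pos: [0.5043, -0.1268, 0.1736]
eef_rot: [1.0, -0.011, -0.002, 0.001]
contact_force: [0.9, 0.1, -0.2]
opening: 0.97
finger_force: 0.0
```

play_rows(
  rows=[
    [60, -0.028, 0, 0, 0, 0, 0],
    [60, -0.028, 0, 0, 0, 0, 0],
    [60, 0, 0, 0, 0, 0, 0],
    [60, 0, 0, 0, 0, 0, 0],
  ],
)

```text
clock: 12.65
tool_pos: [0.4504, -0.1262, 0.1743]
eef_rot: [1.0, -0.011, -0.002, 0.001]
contact_force: [0.2, 0.4, 0.3]
opening: 0.601
finger_force: 0.0
```

```bash
python3 -c "
from h import *
st()"
```

```text
t 12.65 tcp [ 0.4504 -0.1262  0.1743] grasp [ 0.4498 -0.1265  0.0273] caddy [-0.1667 -0.1192] xaz -1.23 tilt 0.22 q7 -0.69 F [0.2 0.4 0.3] op 0.601 ff 0.0
```

play_rows(
  rows=[
    [0, 0, 0, 0, 0, 0, 0],
    [0, 0, 0, 0, 0, 0, 0],
    [0, 0, 0, 0, 0, 0, 0],
    [0, 0, 0, 0, 0, 0, 0],
    [0, 0, 0, 0, 0, 0, 0],
  ],
)

```text
clock: 13.28
tool_pos: [0.4494, -0.1259, 0.1743]
eef_rot: [1.0, -0.011, -0.003, 0.0]
contact_force: [-0.4, -0.5, 0.1]
opening: 0.154
finger_force: 30.0
```

```bash
python3 -c "
from h import *
st()"
```

```text
t 13.28 tcp [ 0.4494 -0.1259  0.1743] grasp [ 0.4485 -0.126   0.0273] caddy [-0.168  -0.1188] xaz -1.23 tilt 0.32 q7 -0.69 F [-0.4 -0.5  0.1] op 0.154 ff 30.0
```

play_rows(
  rows=[
    [0, 0.02, 0, 0, 0, 0, 0],
    [0, 0.02, 0, 0, 0, 0, 0],
    [0, 0.02, 0, 0, 0, 0, 0],
    [0, 0.02, 0, 0, 0, 0, 0],
    [0, 0.02, 0, 0, 0, 0, 0],
    [0, 0.02, 0, 0, 0, 0, 0],
    [0, 0.01, 0, 0, 0, 0, 0],
    [0, 0, 0, 0, 0, 0, 0],
  ],
)

```text
clock: 14.28
tool_pos: [0.5783, -0.1285, 0.1743]
eef_rot: [1.0, -0.011, -0.004, -0.0]
contact_force: [-3.7, 1.6, 10.0]
opening: 0.159
finger_force: 30.0
```

```bash
python3 -c "
from h import *
st()"
```

```text
t 14.28 tcp [ 0.5783 -0.1285  0.1743] grasp [ 0.5771 -0.1283  0.0273] caddy [-0.0395 -0.1184] xaz -1.22 tilt 0.48 q7 -0.82 F [-3.7  1.6 10. ] op 0.159 ff 30.0
```

play_rows(
  rows=[
    [0, 0.004, 0, 0, 0, 0, 0],
    [0, 0.004, 0, 0, 0, 0, 0],
    [0, 0.004, 0, 0, 0, 0, 0],
    [0, 0, 0, 0, 0, 0, 0],
  ],
)

```text
clock: 14.78
tool_pos: [0.5887, -0.1288, 0.1743]
eef_rot: [1.0, -0.011, -0.006, -0.001]
contact_force: [-7.7, 1.6, 13.8]
opening: 0.154
finger_force: 30.0
```

play_rows(
  rows=[
    [0, 0.003, 0, 0, 0, 0, 0],
    [0, 0, 0, 0, 0, 0, 0],
  ],
)

```text
clock: 15.02
tool_pos: [0.5915, -0.1289, 0.1743]
eef_rot: [1.0, -0.011, -0.006, -0.001]
contact_force: [-8.2, 2.1, 15.0]
opening: 0.153
finger_force: 30.0
```

```bash
python3 -c "
from h import *
st()"
```

```text
t 15.03 tcp [ 0.5915 -0.1289  0.1743] grasp [ 0.5897 -0.1287  0.0273] caddy [-0.0269 -0.1184] xaz -1.28 tilt 0.72 q7 -0.84 F [-8.2  2.1 15. ] op 0.153 ff 30.0
```

play_rows(
  rows=[
    [0, 0.003, 0, 0, 0, 0, 0],
    [0, 0, 0, 0, 0, 0, 0],
  ],
)

```text
clock: 15.28
tool_pos: [0.594, -0.129, 0.1743]
eef_rot: [1.0, -0.011, -0.007, -0.001]
contact_force: [-11.2, 2.4, 15.6]
opening: 0.159
finger_force: 30.0
```

play_rows(
  rows=[
    [0, 0.003, 0, 0, 0, 0, 0],
    [0, 0, 0, 0, 0, 0, 0],
  ],
)

```text
clock: 15.52
tool_pos: [0.595, -0.1292, 0.1742]
eef_rot: [1.0, -0.012, -0.01, -0.002]
contact_force: [-15.1, 2.5, 20.3]
opening: 0.155
finger_force: 30.0
```

```bash
python3 -c "
from h import *
st()"
```

```text
t 15.53 tcp [ 0.595  -0.1292  0.1742] grasp [ 0.5922 -0.1287  0.0272] caddy [-0.0244 -0.1185] xaz -1.32 tilt 1.11 q7 -0.85 F [-15.1   2.5  20.3] op 0.155 ff 30.0
```

play_rows(
  rows=[
    [40, 0, 0, 0, 0, 0, 0],
    [40, 0, 0, 0, 0, 0, 0],
    [40, -0.003, 0, 0, 0, 0, 0],
    [40, 0, 0, -0.03, 0, 0, 0],
    [40, 0, 0, -0.05, 0, 0, 0],
    [40, 0, 0, -0.05, 0, 0, 0],
    [40, -0.03, 0, 0, 0, 0, 0],
    [40, -0.05, -0.03, 0, 0, 0, 0],
  ],
)

```text
clock: 16.52
tool_pos: [0.5191, -0.0991, 0.305]
eef_rot: [1.0, -0.012, 0.0, 0.002]
contact_force: [0.3, 1.0, 0.0]
opening: 0.398
finger_force: 0.0
```

play_rows(
  rows=[
    [40, -0.01, -0.05, 0, 0, 0, 0],
    [40, 0, -0.05, 0, 0, 0, 0],
    [40, 0, -0.03, 0, 0, 0, 0],
    [40, 0, 0, 0, 0, 0, 0],
  ],
)

```text
clock: 17.02
tool_pos: [0.5117, 0.0357, 0.3037]
eef_rot: [1.0, -0.008, -0.003, -0.0]
contact_force: [-0.0, -1.1, -0.5]
opening: 0.399
finger_force: 0.0
```

```bash
python3 -c "
from h import *
st(); im=snap('scene'); a=cv2.resize(im[190:275,200:320,::-1],None,fx=4,fy=4,interpolation=cv2.INTER_CUBIC)
im=snap('top'); b=cv2.resize(im[135:210,170:290,::-1],None,fx=4,fy=4,interpolation=cv2.INTER_CUBIC)
cv2.imwrite('pics/c3.png',np.vstack([a,b])[:600])"
```

```text
t 17.02 tcp [0.5117 0.0357 0.3037] grasp [0.5109 0.0358 0.1567] caddy [-0.1091  0.0443] xaz -0.91 tilt 0.3 q7 -1.07 F [-0.  -1.1 -0.5] op 0.399 ff 0.0
```

View pics/c3.png

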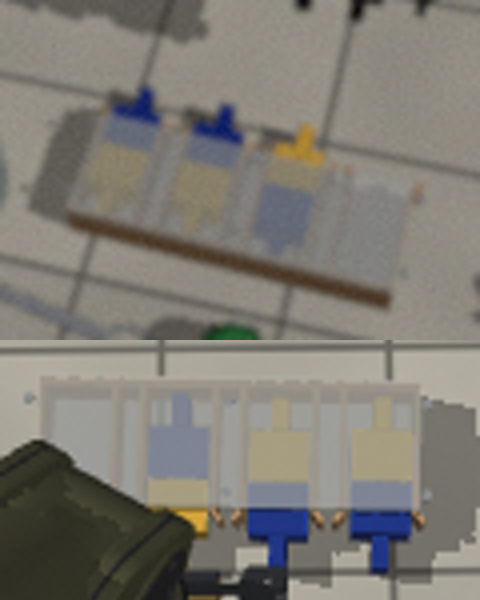

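The right-hand box now shows blue in both views: (145,100) in the scene crop and (380,540) in the top crop. Yellow remains only at (305,140), sleeve +40, so that box is next.

play_rows(
  rows=[
    [40, 0.038, 0.0045, 0, 0, 0, 0.3],
    [40, 0.039, 0, 0, 0, 0, 0],
    [40, 0, 0, 0, 0, 0, 0],
    [40, 0, 0, 0, 0, 0, 0],
    [40, 0, 0, 0, 0, 0, 0],
  ],
)

```text
clock: 17.75
tool_pos: [0.5873, 0.0258, 0.3034]
eef_rot: [1.0, -0.014, -0.004, 0.0]
contact_force: [1.3, 0.5, -0.1]
opening: 0.396
finger_force: 0.0
```

```bash
python3 -c "
from h import *
st(); im=snap('scene'); print(spot('scene','box_1'))"
```

```text
t 17.75 tcp [0.5873 0.0258 0.3034] grasp [0.5863 0.0257 0.1564] caddy [-0.0335  0.0358] xaz -1.62 tilt 0.41 q7 -1.13 F [ 1.3  0.5 -0.1] op 0.396 ff 0.0
[(0.63, array([ 0.373, -0.177,  0.034])), (0.51, array([ 0.546, -0.543,  0.04 ])), (0.39, array([ 0.604, -0.046,  0.034]))]
```

play_rows(
  rows=[
    [40, 0, -0.004, 0.03, 0, 0, -0.4],
    [40, 0, 0, 0.03, 0, 0, 0],
    [40, 0, 0, 0.03, 0, 0, 0],
    [40, 0, 0, 0.025, 0, 0, 0],
    [40, 0, 0, 0.015, 0, 0, 0],
    [40, 0, 0, 0, 0, 0, 0],
    [40, 0, 0, 0, 0, 0, 0],
  ],
)

```text
clock: 18.73
tool_pos: [0.5881, 0.0303, 0.1743]
eef_rot: [1.0, -0.01, -0.002, 0.0]
contact_force: [0.3, -0.0, 0.3]
opening: 0.399
finger_force: 0.0
```

play_rows(
  rows=[
    [0, 0, 0, 0, 0, 0, 0],
    [0, 0, 0, 0, 0, 0, 0],
    [0, 0, 0, 0, 0, 0, 0],
    [0, 0, 0, 0, 0, 0, 0],
  ],
  grip_force=25,
)

```text
clock: 19.23
tool_pos: [0.588, 0.0309, 0.1739]
eef_rot: [1.0, -0.01, -0.002, -0.0]
contact_force: [-0.5, 2.3, 5.6]
opening: 0.158
finger_force: 24.9
```

```bash
python3 -c "
from h import *
st()"
```

```text
t 19.23 tcp [0.588  0.0309 0.1739] grasp [0.5872 0.031  0.0269] caddy [-0.0326  0.0411] xaz -1.09 tilt 0.28 q7 -1.02 F [-0.5  2.3  5.6] op 0.158 ff 24.9
```

play_rows(
  rows=[
    [0, -0.01, 0, 0, 0, 0, 0],
    [0, -0.02, 0, 0, 0, 0, 0],
    [0, -0.025, 0, 0, 0, 0, 0],
    [0, -0.025, 0, 0, 0, 0, 0],
    [0, -0.025, 0, 0, 0, 0, 0],
    [0, -0.025, 0, 0, 0, 0, 0],
    [0, -0.015, 0, 0, 0, 0, 0],
    [0, 0, 0, 0, 0, 0, 0],
  ],
)

```text
clock: 20.23
tool_pos: [0.4519, 0.0336, 0.1796]
eef_rot: [1.0, -0.011, -0.009, 0.002]
contact_force: [0.1, -0.4, -3.1]
opening: 0.159
finger_force: 25.0
```

play_rows(
  rows=[
    [0, 0, 0, 0, 0, 0, 0],
    [100, 0, 0, 0, 0, 0, 0],
    [100, 0, 0, 0, 0, 0, 0],
    [100, 0, 0, 0, 0, 0, 0],
    [100, 0, 0, 0, 0, 0, 0],
    [100, 0.028, 0, 0, 0, 0, 0],
    [100, 0.028, 0, 0, 0, 0, 0],
    [100, 0, 0, 0, 0, 0, 0],
  ],
)

```text
clock: 21.22
tool_pos: [0.5095, 0.0332, 0.1785]
eef_rot: [1.0, -0.009, -0.008, 0.001]
contact_force: [-0.1, -0.0, 0.3]
opening: 0.928
finger_force: 0.0
```

play_rows(
  rows=[
    [0, 0, 0, 0, 0, 0, 0],
    [0, 0, 0, 0, 0, 0, 0],
    [0, 0, 0, 0, 0, 0, 0],
    [0, 0, 0, 0, 0, 0, 0],
    [0, 0, 0, 0, 0, 0, 0],
    [0, 0, 0, 0, 0, 0, 0],
  ],
  grip_force=30,
)

```text
clock: 21.98
tool_pos: [0.5075, 0.0327, 0.1785]
eef_rot: [1.0, -0.01, -0.01, 0.001]
contact_force: [-2.1, 0.3, 1.7]
opening: 0.542
finger_force: 30.0
```

```bash
python3 -c "
from h import *
st()"
```

```text
t 21.98 tcp [0.5075 0.0327 0.1785] grasp [0.5046 0.0325 0.0315] caddy [-0.1152  0.0409] xaz -1.14 tilt 1.11 q7 -0.81 F [-2.1  0.3  1.7] op 0.542 ff 30.0
```

play_rows(
  rows=[
    [0, 0, 0, -0.015, 0, 0, 0],
    [0, 0, 0, -0.02, 0, 0, 0],
    [0, 0, 0, -0.02, 0, 1.1, 0],
    [0, 0, 0, 0, 0, 0, 0],
    [0, 0, 0, 0, 0, 0, 0],
  ],
)

```text
clock: 22.6
tool_pos: [0.5086, 0.0331, 0.2332]
eef_rot: [1.0, -0.01, 0.0, 0.001]
contact_force: [0.0, 0.8, -2.1]
opening: 0.542
finger_force: 30.0
```

```bash
python3 -c "
from h import *
st()"
```

```text
t 22.6 tcp [0.5086 0.0331 0.2332] grasp [0.5086 0.0329 0.0862] caddy [-0.1113  0.0414] xaz -1.11 tilt 0.1 q7 -0.87 F [ 0.   0.8 -2.1] op 0.542 ff 30.0
```

play_rows(
  rows=[
    [0, 0, 0, 0, 0, 0, -10],
    [0, 0, 0, 0, 0, 0, -10],
    [0, 0, 0, 0, 0, 0, -10],
    [0, 0, 0, 0, 0, 0, -10],
    [0, 0, 0, 0, 0, 0, -10],
    [0, 0, 0, 0, 0, 0, -10],
    [0, 0, 0, 0, 0, 0, -10],
    [0, 0, 0, 0, 0, 0, -10],
  ],
)

```text
clock: 23.6
tool_pos: [0.5085, 0.0328, 0.2327]
eef_rot: [0.771, 0.637, -0.001, 0.0]
contact_force: [0.0, 0.1, -2.0]
opening: 0.541
finger_force: 30.0
```

play_rows(
  rows=[
    [0, 0, 0, 0, 0, 0, -10],
    [0, 0, 0, 0, 0, 0, -10],
    [0, 0, 0, 0, 0, 0, -10],
    [0, 0, 0, 0, 0, 0, -10],
    [0, 0, 0, 0, 0, 0, -10],
    [0, 0, 0, 0, 0, 0, -10],
    [0, 0, 0, 0, 0, 0, -10],
    [0, 0, 0, 0, 0, 0, -10],
  ],
)

```text
clock: 24.6
tool_pos: [0.5085, 0.0328, 0.2327]
eef_rot: [0.181, 0.984, -0.001, -0.0]
contact_force: [-0.0, -0.4, -1.6]
opening: 0.543
finger_force: 30.0
```

play_rows(
  rows=[
    [0, 0, 0, 0, 0, 0, -10],
    [0, 0, 0, 0, 0, 0, -10],
    [0, 0, 0, 0, 0, 0, 0],
    [0, 0, 0, 0, 0, 0, 0],
  ],
)

```text
clock: 25.1
tool_pos: [0.5087, 0.0328, 0.2331]
eef_rot: [0.011, 1.0, -0.001, -0.0]
contact_force: [0.3, -0.7, -3.5]
opening: 0.542
finger_force: 30.0
```

```bash
python3 -c "
from h import *
st()"
```

```text
t 25.1 tcp [0.5087 0.0328 0.2331] grasp [0.5087 0.0325 0.0861] caddy [-0.1112  0.041 ] xaz 178.68 tilt 0.1 q7 0.91 F [ 0.3 -0.7 -3.5] op 0.542 ff 30.0
```

play_rows(
  rows=[
    [0, 0, 0, 0.025, 0, 0, 0],
    [0, 0, 0, 0.02, 0, 0, 0],
    [0, 0, 0, 0.009, 0, 0, 0],
    [0, 0, 0, 0, 0, 0, 0],
    [100, 0, 0, 0, 0, 0, 0],
    [100, 0, 0, 0, 0, 0, 0],
    [100, 0, 0, 0, 0, 0, 0],
    [100, 0, 0, 0.004, 0, 0, 0],
  ],
)

```text
clock: 26.1
tool_pos: [0.509, 0.0328, 0.1757]
eef_rot: [0.01, 1.0, -0.001, 0.001]
contact_force: [0.1, 0.3, -1.0]
opening: 0.972
finger_force: 0.0
```

play_rows(
  rows=[
    [60, 0.028, 0, 0, 0, 0, 0],
    [60, 0.028, 0, 0, 0, 0, 0],
    [60, 0, 0, 0, 0, 0, 0],
    [60, 0, 0, 0, 0, 0, 0],
  ],
)

```text
clock: 26.6
tool_pos: [0.4701, 0.0331, 0.1764]
eef_rot: [0.01, 1.0, -0.003, 0.001]
contact_force: [0.5, 0.2, 0.5]
opening: 0.602
finger_force: 0.0
```

play_rows(
  rows=[
    [0, 0, 0, 0, 0, 0, 0],
    [0, 0, 0, 0, 0, 0, 0],
    [0, 0, 0, 0, 0, 0, 0],
    [0, 0, 0, 0, 0, 0, 0],
    [0, 0, 0, 0, 0, 0, 0],
  ],
)

```text
clock: 27.22
tool_pos: [0.4693, 0.033, 0.1765]
eef_rot: [0.01, 1.0, -0.004, 0.001]
contact_force: [1.1, 0.7, -1.5]
opening: 0.546
finger_force: 29.9
```

```bash
python3 -c "
from h import *
st()"
```

```text
t 27.23 tcp [0.4693 0.033  0.1765] grasp [0.4695 0.0319 0.0295] caddy [-0.1504  0.0396] xaz 178.86 tilt 0.43 q7 0.58 F [ 1.1  0.7 -1.5] op 0.546 ff 29.9
```

play_rows(
  rows=[
    [0, -0.015, 0, 0, 0, 0, 0],
    [0, -0.015, 0, 0, 0, 0, 0],
    [0, -0.015, 0, 0, 0, 0, 0],
    [0, -0.015, 0, 0, 0, 0, 0],
    [0, -0.015, 0, 0, 0, 0, 0],
    [0, -0.015, 0, 0, 0, 0, 0],
    [0, -0.015, 0, 0, 0, 0, 0],
    [0, 0, 0, 0, 0, 0, 0],
  ],
)

```text
clock: 28.22
tool_pos: [0.5734, 0.0319, 0.1762]
eef_rot: [0.009, 1.0, -0.003, -0.0]
contact_force: [-1.5, 3.8, -2.4]
opening: 0.544
finger_force: 30.0
```

```bash
python3 -c "
from h import *
st(); im=snap('scene'); cv2.imwrite('pics/s4.png',cv2.resize(im[150:280,190:340,::-1],None,fx=4,fy=4,interpolation=cv2.INTER_CUBIC))"
```

```text
t 28.23 tcp [0.5734 0.0319 0.1762] grasp [0.5733 0.0312 0.0292] caddy [-0.0466  0.041 ] xaz 178.94 tilt 0.3 q7 0.75 F [-1.5  3.8 -2.4] op 0.544 ff 30.0
```

View pics/s4.png

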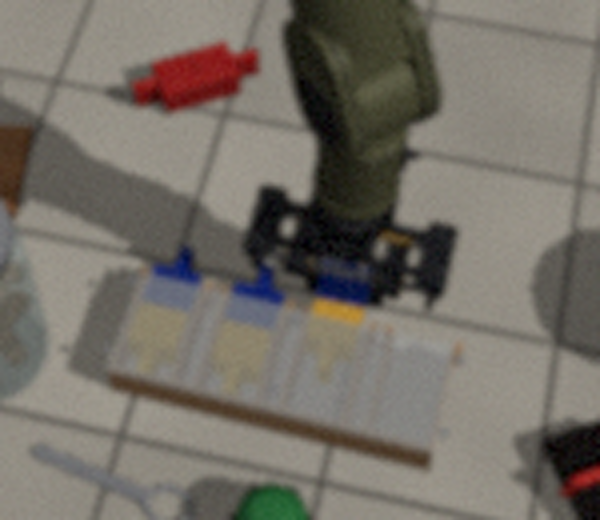

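The box in sleeve +40 is partly inserted: its yellow end is inside at (330,330) and its blue end is under the gripper at (340,278). I'll regrasp on the blue tab and push it home.

play_rows(
  rows=[
    [75, 0, 0, 0, 0, 0, 0],
    [75, 0, 0, 0, 0, 0, 0],
    [75, 0, 0, 0, 0, 0, 0],
    [75, 0.01, 0, 0, 0, 0, 0],
    [75, 0.009, 0, 0.001, 0, 0, 0],
    [40, 0, 0, 0, 0, 0, 0],
    [40, 0, 0, 0, 0, 0, 0],
  ],
)

```text
clock: 29.15
tool_pos: [0.5553, 0.0314, 0.1757]
eef_rot: [0.01, 1.0, -0.004, 0.001]
contact_force: [-0.7, 0.7, -0.1]
opening: 0.547
finger_force: 0.4
```

play_rows(
  rows=[
    [0, 0, 0, 0, 0, 0, 0],
    [0, 0, 0, 0, 0, 0, 0],
    [0, 0, 0, 0, 0, 0, 0],
    [0, 0, 0, 0, 0, 0, 0],
  ],
)

```text
clock: 29.65
tool_pos: [0.5554, 0.0315, 0.1757]
eef_rot: [0.01, 1.0, -0.003, 0.001]
contact_force: [-0.1, 0.8, 0.6]
opening: 0.535
finger_force: 30.0
```

```bash
python3 -c "
from h import *
st()"
```

```text
t 29.65 tcp [0.5554 0.0315 0.1757] grasp [0.5556 0.0305 0.0287] caddy [-0.0643  0.0399] xaz 178.88 tilt 0.41 q7 0.71 F [-0.1  0.8  0.6] op 0.535 ff 30.0
```

play_rows(
  rows=[
    [75, 0, 0, 0, 0, 0, 0],
    [75, 0, 0, 0, 0, 0, 0],
    [75, 0, 0, 0, 0, 0, 0],
    [75, 0.008, 0, 0, 0, 0, 0],
    [75, 0.008, 0, 0, 0, 0, 0],
    [75, 0, 0, 0, 0, 0, 0],
  ],
)

```text
clock: 30.4
tool_pos: [0.5383, 0.0317, 0.1756]
eef_rot: [0.009, 1.0, -0.004, -0.0]
contact_force: [0.4, 0.2, 0.5]
opening: 0.751
finger_force: 0.0
```

play_rows(
  rows=[
    [0, 0, 0, 0, 0, 0, 0],
    [0, 0, 0, 0, 0, 0, 0],
    [0, 0, 0, 0, 0, 0, 0],
    [0, 0, 0, 0, 0, 0, 0],
    [0, 0, 0, 0, 0, 0, 0],
    [0, 0, 0, 0, 0, 0, 0],
  ],
)

```text
clock: 31.15
tool_pos: [0.5393, 0.032, 0.1756]
eef_rot: [0.009, 1.0, -0.003, 0.001]
contact_force: [-0.5, 1.0, -1.2]
opening: 0.157
finger_force: 29.9
```

```bash
python3 -c "
from h import *
st()"
```

```text
t 31.15 tcp [0.5393 0.032  0.1756] grasp [0.5395 0.0311 0.0286] caddy [-0.0803  0.0402] xaz 178.91 tilt 0.38 q7 0.68 F [-0.5  1.  -1.2] op 0.157 ff 29.9
```

play_rows(
  rows=[
    [0, -0.012, 0, 0, 0, 0, 0],
    [0, -0.012, 0, 0, 0, 0, 0],
    [0, -0.012, 0, 0, 0, 0, 0],
    [0, -0.004, 0, 0, 0, 0, 0],
    [0, 0, 0, 0, 0, 0, 0],
  ],
)

```text
clock: 31.78
tool_pos: [0.5797, 0.0316, 0.1756]
eef_rot: [0.01, 1.0, -0.003, 0.001]
contact_force: [-2.3, 3.7, 0.1]
opening: 0.157
finger_force: 29.9
```

play_rows(
  rows=[
    [0, -0.003, 0, 0, 0, 0, 0],
    [0, -0.003, 0, 0, 0, 0, 0],
    [0, 0, 0, 0, 0, 0, 0],
  ],
)

```text
clock: 32.15
tool_pos: [0.5848, 0.0317, 0.1756]
eef_rot: [0.009, 1.0, -0.003, 0.0]
contact_force: [-3.5, 4.2, 2.3]
opening: 0.159
finger_force: 29.9
```

play_rows(
  rows=[
    [0, -0.003, 0, 0, 0, 0, 0],
    [0, 0, 0, 0, 0, 0, 0],
  ],
)

```text
clock: 32.4
tool_pos: [0.5869, 0.0317, 0.1756]
eef_rot: [0.009, 1.0, -0.003, -0.001]
contact_force: [-6.6, 4.7, 4.0]
opening: 0.154
finger_force: 29.9
```

```bash
python3 -c "
from h import *
st()"
```

```text
t 32.4 tcp [0.5869 0.0317 0.1756] grasp [0.5866 0.0307 0.0286] caddy [-0.0332  0.0409] xaz 178.93 tilt 0.39 q7 0.77 F [-6.6  4.7  4. ] op 0.154 ff 29.9
```

play_rows(
  rows=[
    [0, -0.003, 0, 0, 0, 0, 0],
    [0, 0, 0, 0, 0, 0, 0],
  ],
)

```text
clock: 32.65
tool_pos: [0.5879, 0.0319, 0.1756]
eef_rot: [0.009, 1.0, -0.004, -0.004]
contact_force: [-12.0, 4.7, 10.7]
opening: 0.156
finger_force: 29.9
```

play_rows(
  rows=[
    [0, -0.003, 0, 0, 0, 0, 0],
    [0, 0, 0, 0, 0, 0, 0],
  ],
)

```text
clock: 32.9
tool_pos: [0.5888, 0.032, 0.1755]
eef_rot: [0.009, 1.0, -0.004, -0.006]
contact_force: [-17.5, 4.7, 15.6]
opening: 0.158
finger_force: 30.0
```

play_rows(
  rows=[
    [0, -0.002, 0, 0, 0, 0, 0],
    [0, 0, 0, 0, 0, 0, 0],
  ],
)

```text
clock: 33.15
tool_pos: [0.5895, 0.0321, 0.1754]
eef_rot: [0.008, 1.0, -0.005, -0.008]
contact_force: [-21.4, 6.0, 18.6]
opening: 0.156
finger_force: 30.0
```

```bash
python3 -c "
from h import *
st()"
```

```text
t 33.15 tcp [0.5895 0.0321 0.1754] grasp [0.5872 0.0308 0.0285] caddy [-0.0326  0.0409] xaz 179.03 tilt 1.04 q7 0.79 F [-21.4   6.   18.6] op 0.156 ff 30.0
```

play_rows(
  rows=[
    [40, 0, 0, 0, 0, 0, 0],
    [40, 0.003, 0, 0, 0, 0, 0],
    [40, 0, 0, 0, 0, 0, 0],
    [40, 0, 0, -0.04, 0, 0, 0],
    [40, 0, 0, -0.06, 0, 0, 0],
    [40, 0, 0.04, -0.05, 0, 0, 0],
    [40, 0.03, 0.06, 0, 0, 0, 0],
    [40, 0.03, 0.06, 0, 0, 0, 0],
  ],
)

```text
clock: 34.15
tool_pos: [0.5405, 0.1845, 0.3243]
eef_rot: [0.011, 1.0, -0.003, 0.002]
contact_force: [0.6, 0.5, -0.5]
opening: 0.399
finger_force: 0.0
```

play_rows(
  rows=[
    [40, 0, 0.06, 0, 0, 0, 0],
    [40, 0, 0.06, 0, 0, 0, 0],
    [40, 0, 0.06, 0, 0, 0, 0],
    [40, 0, 0, 0, 0, 0, 0],
  ],
)

```text
clock: 34.65
tool_pos: [0.5418, 0.3698, 0.3223]
eef_rot: [0.006, 1.0, -0.001, 0.001]
contact_force: [-0.4, -0.1, -0.5]
opening: 0.404
finger_force: 0.0
```

```bash
python3 -c "
from h import *
st(); im=snap('scene','s5.png'); a=cv2.resize(im[190:275,200:320,::-1],None,fx=4,fy=4,interpolation=cv2.INTER_CUBIC)
im=snap('top','t5.png'); b=cv2.resize(im[140:205,170:290,::-1],None,fx=5,fy=5,interpolation=cv2.INTER_CUBIC)
a=cv2.copyMakeBorder(a,0,0,0,120,0)
cv2.imwrite('pics/c5.png',np.vstack([a[:275],b]))
print(spot('top','bowl'),spot('scene','bowl'),spot('top','box_1'))
"
```

```text
t 34.65 tcp [0.5418 0.3698 0.3223] grasp [0.542  0.3697 0.1753] caddy [-0.085   0.3788] xaz 179.27 tilt 0.09 q7 0.48 F [-0.4 -0.1 -0.5] op 0.404 ff 0.0
[(0.64, array([0.512, 0.347, 0.019])), (0.38, array([ 0.474, -0.369,  0.098]))] [(0.81, array([0.511, 0.35 , 0.025])), (0.53, array([ 0.542, -0.361,  0.029]))] [(0.72, array([0.607, 0.023, 0.036])), (0.67, array([ 0.606, -0.048,  0.031])), (0.64, array([ 0.357, -0.174,  0.034])), (0.63, array([ 0.603, -0.132,  0.033])), (0.63, array([ 0.532, -0.542,  0.038]))]
```

View pics/c5.png

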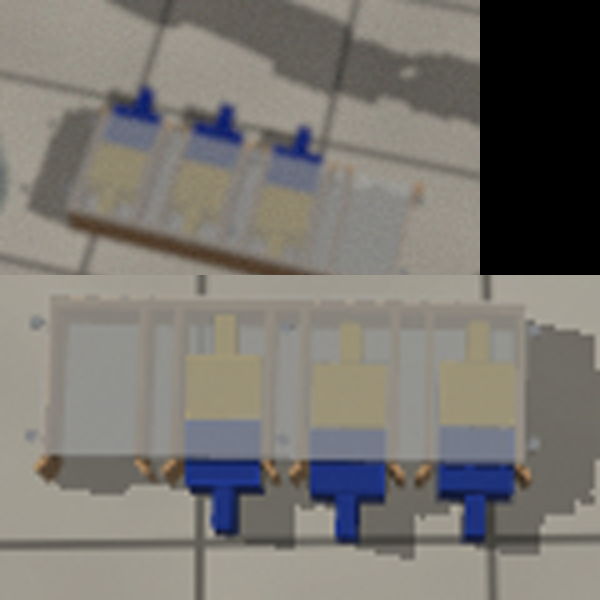

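Sleeves +40, −40 and −120 all show blue, with tabs at (225,510), (347,515) and (475,517) in the top crop. I'll measure how deep each box sits.

Run:
```python
from h import *
im=cv2.imread('pics/t5.png').astype(float)
# per-tab blue profile along rows around tab columns, subpixel edges
for nm,u in (('Y1',214.5),('B4',239),('Y2',264.6)):
    c=int(round(u)); blk=im[:,c-1:c+2]; s=(blk[...,0]-blk[...,2]).mean(1)  # B-R
    row=np.arange(170,200); m=s[170:200]; pk=m.max(); 
    e=[i for i in range(175,200) if s[i]>pk/2>=s[i+1]][-1]; tip=e+(s[e]-pk/2)/(s[e]-s[e+1])
    yel=(blk[...,2]-blk[...,0]).mean(1); print(nm,'tip',round(tip,2),ray('top',(u,tip+.0),.034).round(4),'inner',np.round(yel[144:162]).astype(int))
```

```text
Y1 tip 190.55 [0.5774 0.0282 0.034 ] inner [15 17 17 16 37 36 36 36 36 36 36 37 39 35 36 36 34 34]
B4 tip 192.4 [ 0.5705 -0.0484  0.034 ] inner [11 21 15 13 12 22 35 35 35 36 36 36 35 31 36 35 34 34]
Y2 tip 191.9 [ 0.5711 -0.1285  0.034 ] inner [14 17 16 14 13 28 35 35 35 36 36 36 36 33 36 36 36 35]
```

play_rows(
  rows=[
    [40, 0, -0.06, 0, 0, 0, 0.4],
    [40, 0, -0.06, 0, 0, 0, 0],
    [40, 0, -0.06, 0, 0, 0, 0],
    [40, 0, -0.06, 0, 0, 0, 0],
    [40, 0, -0.06, 0, 0, 0, 0],
    [40, -0.02, -0.06, 0, 0, 0, 0],
    [40, -0.02, -0.06, 0, 0, 0, 0],
    [40, -0.01, -0.06, 0, 0, 0, 0],
  ],
)

```text
clock: 35.9
tool_pos: [0.5809, -0.1201, 0.3259]
eef_rot: [0.015, 1.0, -0.004, 0.001]
contact_force: [1.6, -0.5, 0.5]
opening: 0.4
finger_force: 0.0
```

play_rows(
  rows=[
    [40, 0, -0.015, 0, 0, 0, 0],
    [40, 0, 0, 0, 0, 0, 0],
    [40, 0, 0, 0, 0, 0, 0],
  ],
)

```text
clock: 36.28
tool_pos: [0.5803, -0.1292, 0.326]
eef_rot: [0.012, 1.0, -0.003, 0.001]
contact_force: [0.2, -0.0, 0.4]
opening: 0.398
finger_force: 0.0
```

```bash
python3 -c "
from h import *
st()"
```

```text
t 36.27 tcp [ 0.5803 -0.1292  0.326 ] grasp [ 0.5805 -0.1301  0.179 ] caddy [-0.036  -0.1201] xaz 178.61 tilt 0.34 q7 1.17 F [ 0.2 -0.   0.4] op 0.398 ff 0.0
```

play_rows(
  rows=[
    [40, -0.002, 0.001, 0.04, 0, 0, 0],
    [40, 0, 0, 0.04, 0, 0, 0],
    [40, 0, 0, 0.035, 0, 0, 0],
    [40, 0, 0, 0.025, 0, 0, 0],
    [40, 0, 0, 0.015, 0, 0, 0],
    [40, 0, 0, 0, 0, 0, 0],
    [40, 0, 0, 0, 0, 0, 0],
  ],
)

```text
clock: 37.15
tool_pos: [0.5832, -0.1309, 0.1717]
eef_rot: [0.013, 1.0, -0.004, 0.001]
contact_force: [0.0, -0.1, -0.1]
opening: 0.401
finger_force: 0.0
```

play_rows(
  rows=[
    [0, 0, 0, 0, 0, 0, 0],
    [0, 0, 0, 0, 0, 0, 0],
    [0, 0, 0, 0, 0, 0, 0],
    [0, 0, 0, 0, 0, 0, 0],
    [0, -0.002, 0, 0, 0, 0, 0],
    [0, -0.002, 0, 0, 0, 0, 0],
    [0, 0, 0, 0, 0, 0, 0],
  ],
  grip_force=40,
)

```text
clock: 38.02
tool_pos: [0.5846, -0.129, 0.1714]
eef_rot: [0.012, 1.0, -0.002, -0.002]
contact_force: [-7.3, 5.9, 12.3]
opening: 0.156
finger_force: 39.4
```

play_rows(
  rows=[
    [0, -0.002, 0, 0, 0, 0, 0],
    [0, 0, 0, 0, 0, 0, 0],
  ],
)

```text
clock: 38.28
tool_pos: [0.5854, -0.129, 0.1714]
eef_rot: [0.012, 1.0, -0.003, -0.004]
contact_force: [-11.6, 7.2, 14.9]
opening: 0.159
finger_force: 39.4
```

```bash
python3 -c "
from h import *
st()"
```

```text
t 38.27 tcp [ 0.5854 -0.129   0.1714] grasp [ 0.5844 -0.1297  0.0244] caddy [-0.0321 -0.1196] xaz 178.62 tilt 0.51 q7 1.03 F [-11.6   7.2  14.9] op 0.159 ff 39.4
```

play_rows(
  rows=[
    [0, -0.003, 0, 0, 0, 0, 0],
    [0, 0, 0, 0, 0, 0, 0],
    [0, -0.003, 0, 0, 0, 0, 0],
    [0, 0, 0, 0, 0, 0, 0],
  ],
)

```text
clock: 38.78
tool_pos: [0.5883, -0.1288, 0.1712]
eef_rot: [0.012, 1.0, -0.003, -0.008]
contact_force: [-20.2, 8.0, 23.8]
opening: 0.161
finger_force: 39.9
```

```bash
python3 -c "
from h import *
st()"
```

```text
t 38.77 tcp [ 0.5883 -0.1288  0.1712] grasp [ 0.586  -0.1297  0.0243] caddy [-0.0305 -0.1196] xaz 178.65 tilt 0.98 q7 1.04 F [-20.2   8.   23.8] op 0.161 ff 39.9
```

play_rows(
  rows=[
    [40, 0, 0, 0, 0, 0, 0],
    [40, 0.004, 0, 0, 0, 0, 0],
    [40, 0, 0, 0, 0, 0, 0],
    [40, 0, 0, -0.04, 0, 0, 0],
    [40, 0, 0, -0.06, 0, 0, 0],
    [40, 0, 0, -0.06, 0, 0, 0],
    [40, 0.05, 0, -0.05, 0, 0, 0],
    [40, 0.05, 0, -0.04, 0, 0, 0],
  ],
)

```text
clock: 39.78
tool_pos: [0.4973, -0.1274, 0.4157]
eef_rot: [0.014, 1.0, -0.004, 0.002]
contact_force: [0.8, -0.4, -0.3]
opening: 0.402
finger_force: 0.0
```

play_rows(
  rows=[
    [40, 0.02, 0.05, -0.02, 0, 0, 0],
    [40, 0, 0.05, 0, 0, 0, 0],
    [40, 0, 0.05, 0, 0, 0, 0],
    [40, 0, 0.05, 0, 0, 0, 0],
    [40, 0, 0.05, 0, 0, 0, 0],
    [40, 0, 0.05, 0, 0, 0, 0],
    [40, 0, 0, 0, 0, 0, 0],
  ],
)

```text
clock: 40.65
tool_pos: [0.4852, 0.178, 0.4323]
eef_rot: [0.01, 1.0, -0.001, 0.002]
contact_force: [0.5, -2.0, -0.4]
opening: 0.396
finger_force: 0.0
```

Run:
```python
from h import *
st(); im=snap('top','t6.png')[:,:,::-1].astype(float); sc=snap('scene','s6.png')
for nm,u in (('Y1',214.5),('B4',239),('Y2',264.6)):
    c=int(round(u)); blk=im[:,c-1:c+2]; s=(blk[...,0]-blk[...,2]).mean(1)
    pk=s[170:200].max(); e=[i for i in range(175,200) if s[i]>pk/2>=s[i+1]]
    if not e: print(nm,'hidden'); continue
    e=e[-1]; tip=e+(s[e]-pk/2)/(s[e]-s[e+1])
    yel=(blk[...,2]-blk[...,0]).mean(1); print(nm,ray('top',(u,tip),.034).round(4),np.round(yel[146:152]).astype(int))
print([(l,spot(c,l)) for c in('top','scene') for l in('scoop_grip','peg_tip','scoop','bowl')])
a=cv2.resize(sc[140:220,140:220,::-1],None,fx=7,fy=7,interpolation=cv2.INTER_CUBIC)
cv2.imwrite('pics/c6.png',a)
```

```text
t 40.65 tcp [0.4852 0.178  0.4323] grasp [0.4857 0.1776 0.2853] caddy [-0.1372  0.1856] xaz 178.87 tilt 0.25 q7 0.66 F [ 0.5 -2.  -0.4] op 0.396 ff 0.0
Y1 [0.5774 0.0282 0.034 ] [18 16 40 38 38 38]
B4 [ 0.5706 -0.0484  0.034 ] [16 13 13 23 37 37]
Y2 [ 0.5724 -0.1285  0.034 ] [17 16 20 39 39 39]
[('scoop_grip', [(0.84, array([ 0.474, -0.371,  0.099])), (0.54, array([ 0.694, -0.275,  0.215]))]), ('peg_tip', [(0.97, array([ 0.527, -0.357,  0.015])), (0.35, array([0.609, 0.025, 0.035]))]), ('scoop', [(0.73, array([ 0.474, -0.372,  0.096])), (0.19, array([ 0.602, -0.134,  0.031]))]), ('bowl', [(0.54, array([0.592, 0.32 , 0.057])), (0.3, array([ 0.606, -0.047,  0.033]))]), ('scoop_grip', [(0.69, array([ 0.484, -0.374,  0.129]))]), ('peg_tip', [(0.75, array([ 0.541, -0.362,  0.026]))]), ('scoop', [(0.75, array([ 0.484, -0.373,  0.128]))]), ('bowl', [(0.76, array([0.506, 0.351, 0.026]))])]
```

View pics/c6.png

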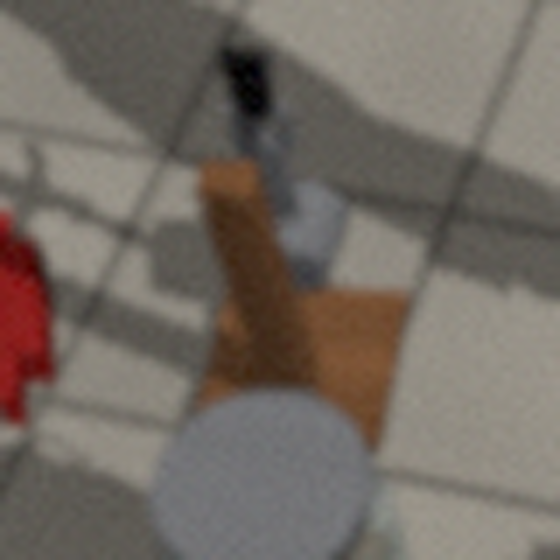

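Both turned boxes now sit against the back. In the scene crop, the scoop's black grip runs from (235,50) to (255,110) above the peg, with the cup at (310,225). I'll triangulate the grip.

Run:
```python
from h import *
def tri(a,b):
    A=[];B=[]
    for n,uv in (('top',a),('scene',b)):
        f,cx,cy,R,t=P(n); x,y=(uv[0]-cx)/f,(uv[1]-cy)/f
        A+= [x*R[2]-R[0], y*R[2]-R[1]]; B+=[t[0]-x*t[2], t[1]-y*t[2]]
    s=np.linalg.lstsq(np.array(A),np.array(B),rcond=None); return s[0].round(4),s[1]
out={}
for n,f,box in (('top','t6.png',(352,208,380,224)),('scene','s6.png',(168,142,186,160))):
    im=cv2.imread('pics/'+f); x0,y0,x1,y1=box; g=im[y0:y1,x0:x1].max(2)
    m=(g<45).astype(np.uint8); nn,l,s,ce=cv2.connectedComponentsWithStats(m); i=1+np.argmax(s[1:,4])
    v,u=np.nonzero(l==i); p=np.c_[u+x0,v+y0].astype(float); c=p.mean(0); w=np.linalg.svd(p-c,full_matrices=False)[2][0]; k=(p-c)@w
    out[n]=(c,c+w*k.min(),c+w*k.max()); print(n,s[i],c,out[n][1:],g.min())
print(tri(out['top'][0],out['scene'][0]))
for i in(1,2):
  for j in (1,2): print(i,j,tri(out['top'][i],out['scene'][j]))
```

```text
top [ 7  5 14  7 58] [365.27586207 215.87931034] (array([371.68940158, 213.96136836]), array([359.48204038, 217.61192833])) 19
scene [ 4  5  6 10 45] [174.8        151.37777778] (array([173.11507011, 146.60624499]), array([176.49515644, 156.17827102])) 0
(array([ 0.4785, -0.3821,  0.2115]), array([3.24611811e-07]))
1 1 (array([ 0.4801, -0.3858,  0.2401]), array([1.952172e-05]))
1 2 (array([ 0.482 , -0.3929,  0.1899]), array([0.00036256]))
2 1 (array([ 0.4761, -0.3716,  0.235 ]), array([0.00033024]))
2 2 (array([ 0.4771, -0.3788,  0.1821]), array([2.30885825e-05]))
```

play_rows(
  rows=[
    [60, 0, -0.055, 0, 0, 0, 0],
    [60, 0, -0.055, 0, 0, 0, 0],
    [60, 0, -0.055, 0, 0, 0, 0],
    [60, 0, -0.055, 0, 0, 0, 0],
    [60, 0, -0.055, 0, 0, 0, 0],
    [60, 0, -0.055, 0, 0, 0, 0],
    [60, 0, -0.055, 0, 0, 0, 0],
    [60, 0, -0.055, 0, 0, 0, 0],
  ],
)

```text
clock: 42.15
tool_pos: [0.4732, -0.2687, 0.435]
eef_rot: [0.014, 1.0, -0.004, 0.001]
contact_force: [0.8, 0.1, 0.9]
opening: 0.597
finger_force: 0.0
```

play_rows(
  rows=[
    [60, 0, -0.055, 0, 0, 0, 0],
    [60, 0, -0.04, 0, 0, 0, 0],
    [60, 0, 0, 0, 0, 0, -5],
    [60, 0, 0, 0, 0, 0, -5.1],
    [60, 0, 0, 0, 0, 0, 0],
    [60, 0, 0, 0, 0, 0, 0],
  ],
)

```text
clock: 42.9
tool_pos: [0.471, -0.3616, 0.4355]
eef_rot: [-0.074, 0.997, -0.004, 0.0]
contact_force: [-0.2, 0.8, 0.1]
opening: 0.6
finger_force: 0.0
```

```bash
python3 -c "
from h import *
st()
s=status.get_state(); R=Rot.from_quat(s['eef_rot']).as_matrix(); g=s['tool_pos']+R[:,2]*.147
print(R.T@(np.array([.478,-.382,.22])-g))"
```

```text
t 42.9 tcp [ 0.471  -0.3616  0.4355] grasp [ 0.4711 -0.3627  0.2885] caddy [-0.1405 -0.3549] xaz -171.52 tilt 0.43 q7 1.83 F [-0.2  0.8  0.1] op 0.6 ff 0.0
[-0.0039421  -0.01960762  0.06863392]
```

play_rows(
  rows=[
    [60, -0.004, -0.0195, 0, 0, 0, 0],
    [60, 0, 0, 0, 0, 0, 0],
    [60, 0, 0, 0, 0, 0, 0],
    [60, 0, 0, 0.025, 0, 0, 0],
    [60, 0, 0, 0.025, 0, 0, 0],
    [60, 0, 0, 0.02, 0, 0, 0],
    [60, 0, 0, 0, 0, 0, 0],
    [60, 0, 0, 0, 0, 0, 0],
  ],
)

```text
clock: 43.9
tool_pos: [0.4784, -0.3804, 0.3666]
eef_rot: [-0.075, 0.997, -0.004, 0.001]
contact_force: [0.8, 0.6, -0.4]
opening: 0.602
finger_force: 0.0
```

```bash
python3 -c "
from h import *
st(); im=snap('scene'); im2=snap('top')
a=cv2.resize(im[130:210,130:230,::-1],None,fx=6,fy=6,interpolation=cv2.INTER_CUBIC)
cv2.imwrite('pics/c7.png',a)"
```

```text
t 43.9 tcp [ 0.4784 -0.3804  0.3666] grasp [ 0.4787 -0.3815  0.2196] caddy [-0.1325 -0.3736] xaz -171.41 tilt 0.46 q7 1.8 F [ 0.8  0.6 -0.4] op 0.602 ff 0.0
```

View pics/c7.png

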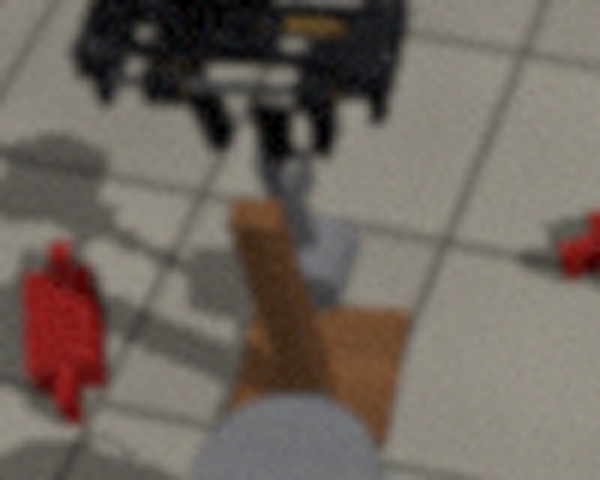

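The fingers at (210,130) and (323,130) straddle the black grip at (270,130). I'll close, lift 12 mm and slide off along the peg.

play_rows(
  rows=[
    [0, 0, 0, 0, 0, 0, 0],
    [0, 0, 0, 0, 0, 0, 0],
    [0, 0, 0, 0, 0, 0, 0],
    [0, 0, 0, 0, 0, 0, 0],
    [0, 0, 0, 0, 0, 0, 0],
    [0, 0, 0, -0.006, 0, 0, 0],
    [0, 0, 0, -0.006, 0, 0, 0],
    [0, 0, 0, 0, 0, 0, 0],
  ],
  grip_force=45,
)

```text
clock: 45.0
tool_pos: [0.4782, -0.3808, 0.3783]
eef_rot: [-0.075, 0.997, -0.004, 0.001]
contact_force: [-0.2, 0.0, -1.3]
opening: 0.242
finger_force: 44.8
```

```bash
python3 -c "
from h import *
st()"
```

```text
t 45.0 tcp [ 0.4782 -0.3808  0.3783] grasp [ 0.4786 -0.3819  0.2313] caddy [-0.1326 -0.374 ] xaz -171.44 tilt 0.48 q7 1.81 F [-0.2  0.  -1.3] op 0.242 ff 44.8
```

play_rows(
  rows=[
    [0, 0.008, 0, 0, 0, 0, 0],
    [0, 0.01, 0, 0, 0, 0, 0],
    [0, 0.01, 0, 0, 0, 0, 0],
    [0, 0, 0, 0, 0, 0, 0],
  ],
)

```text
clock: 45.5
tool_pos: [0.449, -0.3855, 0.3775]
eef_rot: [-0.074, 0.997, -0.004, -0.0]
contact_force: [0.4, -0.0, -1.3]
opening: 0.24
finger_force: 44.8
```

```bash
python3 -c "
from h import *
st()"
```

```text
t 45.5 tcp [ 0.449  -0.3855  0.3775] grasp [ 0.449  -0.3866  0.2305] caddy [-0.1621 -0.3793] xaz -171.52 tilt 0.44 q7 1.82 F [ 0.4 -0.  -1.3] op 0.24 ff 44.8
```

play_rows(
  rows=[
    [0, 0.01, 0, -0.001, 0, 0, 0],
    [0, 0.01, 0, 0, 0, 0, 0],
    [0, 0.01, 0, 0, 0, 0, 0],
    [0, 0.01, 0, 0, 0, 0, 0],
    [0, 0.01, 0, 0, 0, 0, 0],
    [0, 0, 0, 0, 0, 0, 0],
  ],
)

```text
clock: 46.25
tool_pos: [0.3999, -0.3927, 0.3786]
eef_rot: [-0.074, 0.997, -0.004, -0.0]
contact_force: [0.3, 0.5, -1.2]
opening: 0.245
finger_force: 44.8
```

```bash
python3 -c "
from h import *
st(); snap('top','t8.png'); snap('scene','s8.png'); print(spot('scene','scoop'),spot('top','scoop'))"
```

```text
t 46.25 tcp [ 0.3999 -0.3927  0.3786] grasp [ 0.3999 -0.3938  0.2316] caddy [-0.211  -0.3875] xaz -171.5 tilt 0.43 q7 1.85 F [ 0.3  0.5 -1.2] op 0.245 ff 44.8
[(0.75, array([ 0.683, -0.008,  0.047])), (0.64, array([ 0.412, -0.388,  0.11 ])), (0.57, array([ 0.738, -0.268,  0.183]))] [(0.54, array([ 0.393, -0.394,  0.114]))]
```

Run:
```python
from h import *
for n,f in (('top','t8.png'),('scene','s8.png')):
    im=cv2.imread('pics/'+f); hsv=cv2.cvtColor(im,cv2.COLOR_BGR2HSV)
    m=cv2.inRange(hsv,(155,80,80),(176,255,255)); nn,l,s,ce=cv2.connectedComponentsWithStats(m); i=1+np.argmax(s[1:,4])
    cs=cv2.findContours((l==i).astype(np.uint8),cv2.RETR_EXTERNAL,cv2.CHAIN_APPROX_NONE)[0][0][:,0]
    w=np.array([ray(n,c,.056)[:2] for c in cs],np.float32)
    # keep the rim: circle fit R=.078 robust
    from scipy.optimize import least_squares
    q=least_squares(lambda p:np.hypot(w[:,0]-p[0],w[:,1]-p[1])-.078,[.52,.35],loss='soft_l1',f_scale=.003)
    print(n,s[i],ce[i],q.x.round(4),cv2.minEnclosingCircle(w))
```

```text
top [  84  183   51   51 2015] [109.14540943 208.24317618] [0.5245 0.3449] ((0.5245489478111267, 0.3446304202079773), 0.07749474048614502)
scene [ 342  206   42   37 1192] [361.94966443 223.86912752] [0.5252 0.3444] ((0.5255966186523438, 0.3450258672237396), 0.07795309275388718)
```

play_rows(
  rows=[
    [0, 0, 0, -0.04, 0, 0, 0],
    [0, 0, 0, -0.06, 0, 0, 0],
    [0, 0, 0, -0.03, 0, 0, 0],
    [0, 0, 0, 0, 0, 0, 0],
  ],
)

```text
clock: 46.95
tool_pos: [0.4018, -0.391, 0.511]
eef_rot: [-0.075, 0.997, -0.006, 0.002]
contact_force: [0.7, 0.4, -1.6]
opening: 0.243
finger_force: 44.8
```

```bash
python3 -c "
from h import *
st()"
```

```text
t 46.95 tcp [ 0.4018 -0.391   0.511 ] grasp [ 0.4026 -0.3925  0.364 ] caddy [-0.2083 -0.3862] xaz -171.41 tilt 0.69 q7 1.99 F [ 0.7  0.4 -1.6] op 0.243 ff 44.8
```

play_rows(
  rows=[
    [0, -0.015, 0.047, 0, 0, 0, 0],
    [0, -0.015, 0.047, 0, 0, 0, 0],
    [0, -0.015, 0.047, 0, 0, 0, 0],
    [0, -0.015, 0.047, 0, 0, 0, 0],
    [0, -0.015, 0.047, 0, 0, 0, 0],
    [0, -0.015, 0.047, 0, 0, 0, 0],
    [0, -0.015, 0.047, 0, 0, 0, 0],
    [0, -0.015, 0.047, 0, 0, 0, 0],
  ],
)

```text
clock: 47.95
tool_pos: [0.4631, -0.0003, 0.5043]
eef_rot: [-0.075, 0.997, -0.004, -0.001]
contact_force: [1.7, 0.2, -1.2]
opening: 0.243
finger_force: 44.8
```

play_rows(
  rows=[
    [0, -0.01, 0.045, 0, 0, 0, 0],
    [0, -0.01, 0.045, 0, 0, 0, 0],
    [0, -0.01, 0.045, 0, 0, 0, 0],
    [0, -0.01, 0.045, 0, 0, 0, 0],
    [0, -0.01, 0.045, 0, 0, 0, 0],
    [0, -0.01, 0.045, 0, 0, 0, 0],
    [0, -0.01, 0.045, 0, 0, 0, 0],
    [0, 0, 0, 0, 0, 0, 0],
  ],
)

```text
clock: 48.95
tool_pos: [0.4841, 0.3241, 0.5015]
eef_rot: [-0.078, 0.997, -0.003, -0.001]
contact_force: [-0.2, 0.2, -1.1]
opening: 0.244
finger_force: 44.8
```

play_rows(
  rows=[
    [0, 0, 0, 0, 0, 0, -8.5],
    [0, 0, 0, 0, 0, 0, -8.5],
    [0, 0, 0, 0, 0, 0, -8],
    [0, 0, 0, 0, 0, 0, 0],
  ],
)

```text
clock: 49.45
tool_pos: [0.486, 0.319, 0.502]
eef_rot: [-0.288, 0.958, -0.004, -0.002]
contact_force: [0.3, 0.2, -1.0]
opening: 0.242
finger_force: 44.8
```

```bash
python3 -c "
from h import *
st()"
```

```text
t 49.45 tcp [0.486 0.319 0.502] grasp [0.4859 0.3176 0.355 ] caddy [-0.14    0.3255] xaz -146.57 tilt 0.55 q7 1.01 F [ 0.3  0.2 -1. ] op 0.242 ff 44.8
```

play_rows(
  rows=[
    [0, 0, 0, 0, 0, -8, 0],
    [0, 0, 0, 0, 0, -10, 0],
    [0, 0, 0, 0, 0, -10, 0],
    [0, 0, 0, 0, 0, -10, 0],
    [0, 0, 0, 0, 0, -10, 0],
    [0, 0, 0, 0, 0, -10, 0],
    [0, 0, 0, 0, 0, 0, 0],
    [0, 0, 0, 0, 0, 0, 0],
  ],
)

```text
clock: 50.45
tool_pos: [0.4927, 0.3163, 0.5031]
eef_rot: [-0.256, 0.884, 0.089, 0.381]
contact_force: [0.1, -0.6, -1.6]
opening: 0.243
finger_force: 44.8
```

```bash
cat >> h.py <<'E'
B=np.array([.525,.345]); OUT=B/np.linalg.norm(B)
def sb(tin=.239,tz=.189):
    s=status.get_state(); R=Rot.from_quat(s['eef_rot']).as_matrix(); p=np.array(s['tool_pos'])
    T=np.array([*(B-OUT*tin),tz])
    for n,d in (('tcp',0),('grasp',.147),('cup',.294)):
        q=p+R[:,2]*d; v=q[:2]-B; print(n,'out',round(v@OUT,4),'side',round(v@np.array([-OUT[1],OUT[0]]),4),'z',round(q[2],4))
    H=np.array([T[0],T[1],p[2]])
    print('horiz step',(R.T@(H-p)).round(4),'down step',(R.T@(T-H)).round(4))
E
python3 -c "
from h import *
st();sb();print(status.get_state()['q'].round(2))"
```

```text
t 50.45 tcp [0.4927 0.3163 0.5031] grasp [0.585  0.3681 0.4011] caddy [-0.0419  0.3781] xaz -146.38 tilt 46.05 q7 -0.07 F [ 0.1 -0.6 -1.6] op 0.243 ff 44.8
tcp out -0.0427 side -0.0063 z 0.5031
grasp out 0.0628 side -0.0137 z 0.4011
cup out 0.1684 side -0.0211 z 0.299
horiz step [ 0.1364 -0.0004 -0.1413] down step [0.2258 0.0119 0.218 ]
[-0.35  0.45 -0.5   1.94  1.64  0.35 -0.07]
```

play_rows(
  rows=[
    [0, 0.02, 0, -0.02, 0, 0, 0],
    [0, 0.02, 0, -0.02, 0, 0, 0],
    [0, 0.02, 0, -0.02, 0, 0, 0],
    [0, 0.02, 0, -0.02, 0, -6, 0],
    [0, 0, 0, 0, 0, -6, 0],
    [0, 0, 0, 0, 0, 0, 0],
  ],
)

```text
clock: 51.2
tool_pos: [0.3997, 0.2581, 0.5]
eef_rot: [-0.246, 0.844, 0.11, 0.464]
contact_force: [0.1, -0.8, -2.0]
opening: 0.242
finger_force: 44.8
```

```bash
python3 -c "
from h import *
st();sb();print(status.get_state()['q'].round(2))"
```

```text
t 51.2 tcp [0.3997 0.2581 0.5   ] grasp [0.5069 0.3191 0.42  ] caddy [-0.119   0.3275] xaz -145.02 tilt 57.03 q7 -0.78 F [ 0.1 -0.8 -2. ] op 0.242 ff 44.8
tcp out -0.1524 side -0.0038 z 0.5
grasp out -0.0293 side -0.0117 z 0.42
cup out 0.0937 side -0.0197 z 0.34
horiz step [ 0.0472  0.0006 -0.0727] down step [0.2606 0.0133 0.1693]
[-0.16  0.37 -0.78  2.29  2.31  0.65 -0.78]
```

play_rows(
  rows=[
    [0, 0.0155, 0.004, -0.024, 0, 0, 0],
    [0, 0.0155, 0.004, -0.024, 0, 0, 0],
    [0, 0.0155, 0.004, -0.024, 0, 0, 0],
    [0, 0.033, 0, 0.0215, 0, 0, 0],
    [0, 0.033, 0, 0.0215, 0, 0, 0],
    [0, 0.033, 0, 0.0215, 0, 0, 0],
    [0, 0, 0, 0, 0, 0, 0],
  ],
)

```text
clock: 52.08
tool_pos: [0.3452, 0.2407, 0.4019]
eef_rot: [-0.251, 0.852, 0.106, 0.447]
contact_force: [-1.0, -0.3, -0.8]
opening: 0.244
finger_force: 45.0
```

```bash
python3 -c "
from h import *
st();sb(.2345,.203);print(status.get_state()['q'].round(2))"
```

```text
t 52.08 tcp [0.3452 0.2407 0.4019] grasp [0.4493 0.3002 0.3169] caddy [-0.1762  0.3074] xaz -145.03 tilt 54.66 q7 -0.65 F [-1.  -0.3 -0.8] op 0.244 ff 45.0
tcp out -0.2075 side 0.0116 z 0.4019
grasp out -0.0879 side 0.0042 z 0.3169
cup out 0.0318 side -0.0033 z 0.2319
horiz step [ 0.0158 -0.0125 -0.0214] down step [0.162  0.0086 0.115 ]
[-0.03  0.85 -1.47  2.56  2.08  1.44 -0.65]
```

play_rows(
  rows=[
    [0, -0.01, 0, 0.02, 0, 8, 0],
    [0, -0.01, 0, 0.02, 0, 8, 0],
    [0, 0, 0, 0, 0, 8.5, 0],
    [0, 0, 0, 0, 0, 0, 0],
    [0, 0, 0, 0, 0, 0, 0],
  ],
)

```text
clock: 52.7
tool_pos: [0.3794, 0.2653, 0.4045]
eef_rot: [-0.271, 0.922, 0.053, 0.272]
contact_force: [-0.3, 0.1, -0.3]
opening: 0.243
finger_force: 45.0
```

```bash
python3 -c "
from h import *
st();sb(.135,.303);print(status.get_state()['q'].round(2))"
```

```text
t 52.7 tcp [0.3794 0.2653 0.4045] grasp [0.4489 0.3013 0.2801] caddy [-0.1766  0.3084] xaz -146.33 tilt 32.19 q7 -0.18 F [-0.3  0.1 -0.3] op 0.243 ff 45.0
tcp out -0.1655 side 0.0133 z 0.4045
grasp out -0.0876 side 0.0052 z 0.2801
cup out -0.0097 side -0.0029 z 0.1557
horiz step [-0.0258 -0.0126  0.0169] down step [0.0538 0.005  0.0859]
[ 0.04  0.79 -1.4   2.26  1.63  1.05 -0.18]
```

play_rows(
  rows=[
    [0, -0.013, -0.003, 0.0085, 0, 0, 0],
    [0, -0.013, -0.003, 0.0085, 0, 0, 0],
    [0, 0.012, 0, 0.02, 0, 0, 0],
    [0, 0.012, 0, 0.02, 0, 0, 0],
    [0, 0.012, 0, 0.02, 0, 0, 0],
    [0, 0, 0, 0, 0, 0, 0],
    [0, 0, 0, 0, 0, 0, 0],
  ],
)

```text
clock: 53.58
tool_pos: [0.412, 0.2742, 0.3329]
eef_rot: [-0.27, 0.923, 0.054, 0.27]
contact_force: [-1.0, -0.8, -0.9]
opening: 0.246
finger_force: 45.0
```

```bash
python3 -c "
from h import *
st();sb(.135,.303)
a=snap('scene')[170:270,310:430,::-1]; b=snap('top')[160:260,60:180,::-1]
cv2.imwrite('pics/c9.png',cv2.resize(np.hstack([a,b]),None,fx=3.3,fy=3.3,interpolation=cv2.INTER_CUBIC))"
```

```text
t 53.58 tcp [0.412  0.2742 0.3329] grasp [0.4809 0.3101 0.2081] caddy [-0.1448  0.318 ] xaz -146.48 tilt 31.91 q7 -0.24 F [-1.  -0.8 -0.9] op 0.246 ff 45.0
tcp out -0.1333 side 0.0029 z 0.3329
grasp out -0.056 side -0.0049 z 0.2081
cup out 0.0213 side -0.0127 z 0.0833
horiz step [ 0.0015 -0.0029 -0.0007] down step [0.0157 0.0014 0.0253]
```

View pics/c9.png

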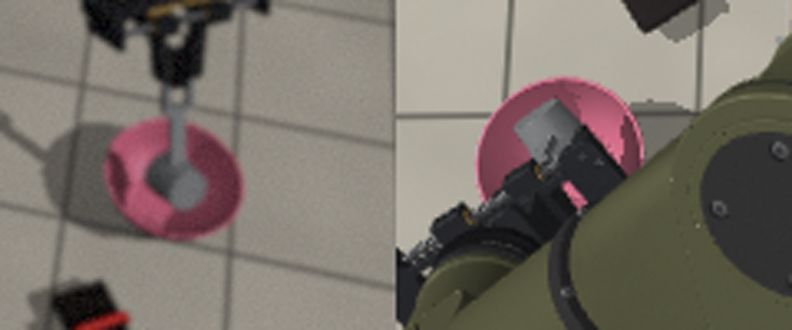

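In the scene half, the scoop hangs with its cup inside the bowl at (180,185). The top half confirms it, with the cup at (550,130). I'll lower it further.

play_rows(
  rows=[
    [0, 0.005, 0, 0.0085, 0, 0, 0],
    [0, 0.005, 0, 0.0085, 0, 0, 0],
    [0, 0, 0, 0, 0, 0, 0],
  ],
)

```text
clock: 54.05
tool_pos: [0.4131, 0.2728, 0.3108]
eef_rot: [-0.27, 0.924, 0.053, 0.268]
contact_force: [-0.4, -0.5, -2.0]
opening: 0.24
finger_force: 45.0
```

play_rows(
  rows=[
    [0, 0.0025, 0, 0.004, 0, 0, 0],
    [0, 0.0025, 0, 0.004, 0, 0, 0],
    [0, 0, 0, 0, 0, 0, 0],
  ],
)

```text
clock: 54.42
tool_pos: [0.4133, 0.2726, 0.3021]
eef_rot: [-0.27, 0.923, 0.053, 0.268]
contact_force: [0.7, 0.6, -0.8]
opening: 0.244
finger_force: 45.0
```

```bash
python3 -c "
from h import *
st();sb(.135,.303)"
```

```text
t 54.42 tcp [0.4133 0.2726 0.3021] grasp [0.482  0.3082 0.1771] caddy [-0.1437  0.3161] xaz -146.56 tilt 31.73 q7 -0.29 F [ 0.7  0.6 -0.8] op 0.244 ff 45.0
tcp out -0.1331 side 0.0008 z 0.3021
grasp out -0.0562 side -0.0071 z 0.1771
cup out 0.0208 side -0.0151 z 0.0521
horiz step [ 0.0017 -0.0009 -0.001 ] down step [-0.0004 -0.     -0.0007]
```

play_rows(
  rows=[
    [0, 0.0025, 0, 0.0045, 0, 0, 0],
    [0, 0.0025, 0, 0.0045, 0, 0, 0],
    [0, 0, 0, 0, 0, 0, 0],
  ],
)

```text
clock: 54.8
tool_pos: [0.414, 0.2724, 0.2918]
eef_rot: [-0.27, 0.923, 0.053, 0.268]
contact_force: [-0.1, -0.6, -0.9]
opening: 0.243
finger_force: 45.0
```

play_rows(
  rows=[
    [0, 0.001, 0, 0.0025, 0, 0, 0],
    [0, 0.001, 0, 0.0025, 0, 0, 0],
    [0, 0, 0, 0, 0, 0, 0],
  ],
)

```text
clock: 55.18
tool_pos: [0.4144, 0.2736, 0.2894]
eef_rot: [-0.271, 0.922, 0.054, 0.271]
contact_force: [-6.8, -5.6, 17.5]
opening: 0.248
finger_force: 45.0
```

```bash
python3 -c "
from h import *
st();sb(.135,.303)"
```

```text
t 55.17 tcp [0.4144 0.2736 0.2894] grasp [0.4836 0.3099 0.1649] caddy [-0.1421  0.3178] xaz -146.4 tilt 32.1 q7 -0.31 F [-6.8 -5.6 17.5] op 0.248 ff 45.0
tcp out -0.1316 side 0.0011 z 0.2894
grasp out -0.0539 side -0.0066 z 0.1649
cup out 0.0238 side -0.0143 z 0.0403
horiz step [ 0.0029 -0.0012 -0.0017] down step [-0.0072 -0.0006 -0.0115]
```

Contact with the bowl floor. I'll back off slightly, loosen the grip, and lay the handle down toward the near rim.

play_rows(
  rows=[
    [0, -0.001, 0, -0.0025, 0, 0, 0],
    [0, 0, 0, 0, 0, 0, 0],
    [0, 0, 0, 0, 0, 0, 0],
  ],
  grip_force=6,
)

```text
clock: 55.55
tool_pos: [0.4145, 0.2731, 0.2902]
eef_rot: [-0.27, 0.923, 0.053, 0.269]
contact_force: [-1.2, -1.8, 6.0]
opening: 0.248
finger_force: 6.0
```

play_rows(
  rows=[
    [0, 0.005, 0, 0.005, 0, 3, 0],
    [0, 0.005, 0, 0.005, 0, 3, 0],
    [0, 0, 0, 0, 0, 0, 0],
  ],
)

```text
clock: 55.92
tool_pos: [0.4101, 0.2719, 0.2823]
eef_rot: [-0.274, 0.934, 0.041, 0.226]
contact_force: [-19.1, -14.9, 52.5]
opening: 0.254
finger_force: 42.1
```

```bash
python3 -c "
from h import *
st();sb()
a=snap('scene')[170:270,310:430,::-1]; b=snap('top')[160:260,60:180,::-1]
cv2.imwrite('pics/c10.png',cv2.resize(np.hstack([a,b]),None,fx=3.3,fy=3.3,interpolation=cv2.INTER_CUBIC))"
```

```text
t 55.92 tcp [0.4101 0.2719 0.2823] grasp [0.4688 0.3014 0.1507] caddy [-0.1567  0.3089] xaz -146.52 tilt 26.53 q7 -0.24 F [-19.1 -14.9  52.5] op 0.254 ff 42.1
tcp out -0.1361 side 0.002 z 0.2823
grasp out -0.0709 side -0.0056 z 0.1507
cup out -0.0057 side -0.0132 z 0.0192
horiz step [ 0.0922 -0.0041 -0.0455] down step [0.0414 0.0044 0.0834]
```

View pics/c10.png

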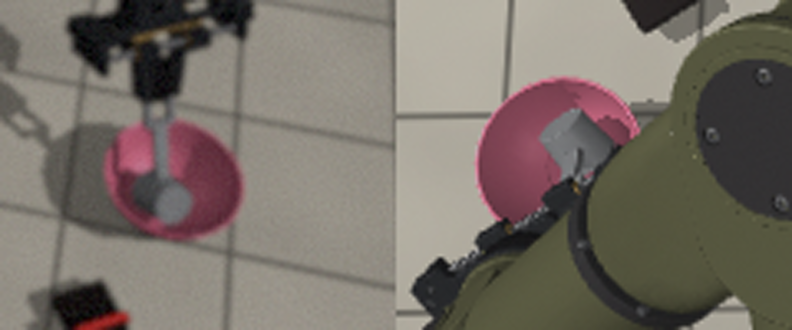

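play_rows(
  rows=[
    [0, -0.005, 0, -0.011, 0, 0, 0],
    [0, 0, 0, 0, 0, 0, 0],
  ],
  grip_force=30,
)

```text
clock: 56.28
tool_pos: [0.4115, 0.2705, 0.2882]
eef_rot: [-0.272, 0.936, 0.039, 0.22]
contact_force: [-0.6, -0.7, -1.9]
opening: 0.247
finger_force: 44.3
```

```bash
python3 -c "
from h import *
st();sb()"
```

```text
t 56.27 tcp [0.4115 0.2705 0.2882] grasp [0.469  0.2987 0.1559] caddy [-0.1564  0.3063] xaz -146.96 tilt 25.83 q7 -0.22 F [-0.6 -0.7 -1.9] op 0.247 ff 44.3
tcp out -0.1358 side 0.0001 z 0.2882
grasp out -0.0722 side -0.008 z 0.1559
cup out -0.0087 side -0.016 z 0.0236
horiz step [ 0.0931 -0.0029 -0.0446] down step [0.043  0.0047 0.0893]
```

play_rows(
  rows=[
    [0, 0.0115, 0, 0, 0, -4, 0],
    [0, 0.0115, 0, 0, 0, -4, 0],
    [0, 0.0115, 0, 0, 0, -4, 0],
    [0, 0, 0, 0, 0, 0, 0],
  ],
)

```text
clock: 56.78
tool_pos: [0.3856, 0.2535, 0.2691]
eef_rot: [-0.267, 0.909, 0.066, 0.314]
contact_force: [0.0, 0.3, -1.8]
opening: 0.245
finger_force: 41.8
```

```bash
python3 -c "
from h import *
st();sb()"
```

```text
t 56.77 tcp [0.3856 0.2535 0.2691] grasp [0.4642 0.2959 0.1524] caddy [-0.1611  0.3034] xaz -146.04 tilt 37.44 q7 -0.52 F [ 0.   0.3 -1.8] op 0.245 ff 41.8
tcp out -0.1668 side 0.0001 z 0.2691
grasp out -0.0778 side -0.0077 z 0.1524
cup out 0.0113 side -0.0155 z 0.0357
horiz step [ 0.0574 -0.0019 -0.0437] down step [0.0485 0.0038 0.0636]
```

play_rows(
  rows=[
    [0, 0.0115, 0, 0, 0, -4, 0],
    [0, 0.0115, 0, 0, 0, -4, 0],
    [0, 0, 0, 0, 0, 0, 0],
  ],
)

```text
clock: 57.15
tool_pos: [0.3713, 0.2443, 0.2551]
eef_rot: [-0.262, 0.884, 0.085, 0.377]
contact_force: [-0.2, -0.0, -1.1]
opening: 0.245
finger_force: 40.0
```

```bash
python3 -c "
from h import *
st();sb();print(status.get_state()['q'].round(2))
a=snap('scene')[170:270,310:430,::-1]; b=snap('top')[160:260,60:180,::-1]
cv2.imwrite('pics/c11.png',cv2.resize(np.hstack([a,b]),None,fx=3.3,fy=3.3,interpolation=cv2.INTER_CUBIC))"
```

```text
t 57.15 tcp [0.3713 0.2443 0.2551] grasp [0.4628 0.2953 0.152 ] caddy [-0.1626  0.3027] xaz -145.37 tilt 45.45 q7 -0.66 F [-0.2 -0.  -1.1] op 0.245 ff 40.0
tcp out -0.1838 side 0.0002 z 0.2551
grasp out -0.0793 side -0.0074 z 0.152
cup out 0.0252 side -0.015 z 0.0489
horiz step [ 0.0388 -0.0017 -0.0392] down step [0.047  0.0032 0.0464]
[-0.12  1.18 -1.21  2.54  2.29  1.53 -0.66]
```

View pics/c11.png

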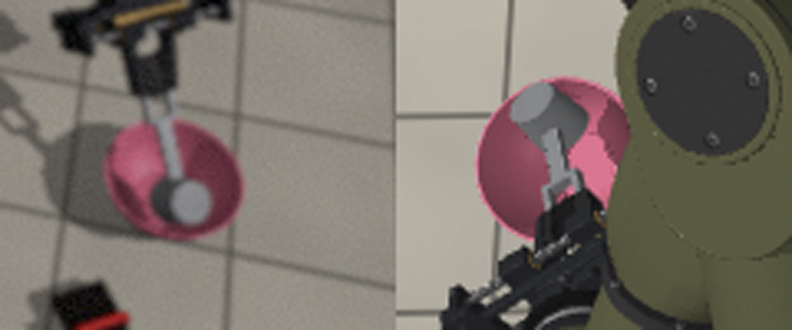

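In both views the scoop leans about 45° with its cup inside the bowl, at (185,200) on the left and (545,110) on the right. I'll ease it down and release.

play_rows(
  rows=[
    [0, 0.002, 0, 0.003, 0, 0, 0],
    [0, 0.002, 0, 0.003, 0, 0, 0],
    [0, 0, 0, 0, 0, 0, 0],
  ],
)

```text
clock: 57.62
tool_pos: [0.3732, 0.2447, 0.2491]
eef_rot: [-0.261, 0.884, 0.085, 0.379]
contact_force: [-0.7, -0.1, -0.8]
opening: 0.246
finger_force: 40.0
```

play_rows(
  rows=[
    [0, 0.002, 0, 0.002, 0, 0, 0],
    [0, 0, 0, 0, 0, 0, 0],
  ],
)

```text
clock: 57.88
tool_pos: [0.3731, 0.2446, 0.2463]
eef_rot: [-0.261, 0.884, 0.085, 0.379]
contact_force: [-0.2, -0.1, 0.4]
opening: 0.244
finger_force: 40.0
```

```bash
python3 -c "
from h import *
st();sb()"
```

```text
t 57.88 tcp [0.3731 0.2446 0.2463] grasp [0.465  0.2959 0.1436] caddy [-0.1604  0.3034] xaz -145.46 tilt 45.71 q7 -0.66 F [-0.2 -0.1  0.4] op 0.244 ff 40.0
tcp out -0.1821 side -0.0005 z 0.2463
grasp out -0.0772 side -0.0081 z 0.1436
cup out 0.0278 side -0.0157 z 0.041
horiz step [ 0.0398 -0.0011 -0.0406] down step [0.0409 0.0027 0.04  ]
```

play_rows(
  rows=[
    [50, 0, 0, 0, 0, 0, 0],
    [60, 0, 0, 0, 0, 0, 0],
    [60, 0, 0, 0, 0, 0, 0],
    [60, 0, 0, 0, 0, 0, 0],
    [60, -0.02, 0, -0.01, 0, 0, 0],
    [60, -0.03, 0, -0.03, 0, 0, 0],
    [60, -0.03, 0, -0.03, 0, 0, 0],
    [60, -0.03, 0, -0.03, 0, 0, 0],
  ],
)

```text
clock: 58.88
tool_pos: [0.3736, 0.2534, 0.3961]
eef_rot: [-0.261, 0.884, 0.085, 0.379]
contact_force: [0.9, -0.4, -0.6]
opening: 0.604
finger_force: 0.0
```

play_rows(
  rows=[
    [60, 0, -0.05, -0.02, 0, 5, 0],
    [60, 0, -0.05, 0, 0, 8, 0],
    [60, 0, -0.05, 0, 0, 8, 0],
    [60, 0, -0.05, 0, 0, 8, 0],
    [60, 0, -0.05, 0, 0, 8, 0],
    [60, 0, 0, 0, 0, 0, 0],
  ],
)

```text
clock: 59.62
tool_pos: [0.4746, 0.0651, 0.4177]
eef_rot: [-0.269, 0.954, -0.002, 0.13]
contact_force: [0.6, 1.3, -0.1]
opening: 0.6
finger_force: 0.0
```

```bash
python3 -c "
from h import *
st()
s=snap('scene','s12.png');t=snap('top','t12.png')
a=s[160:290,200:430,::-1]; b=t[130:260,60:290,::-1]
cv2.imwrite('pics/c12.png',cv2.resize(np.vstack([a,b]),None,fx=2.3,fy=2.3,interpolation=cv2.INTER_CUBIC))"
```

```text
t 59.62 tcp [0.4746 0.0651 0.4177] grasp [0.5111 0.0748 0.2756] caddy [-0.1097  0.0833] xaz -147.95 tilt 14.9 q7 0.79 F [ 0.6  1.3 -0.1] op 0.6 ff 0.0
```

View pics/c12.png

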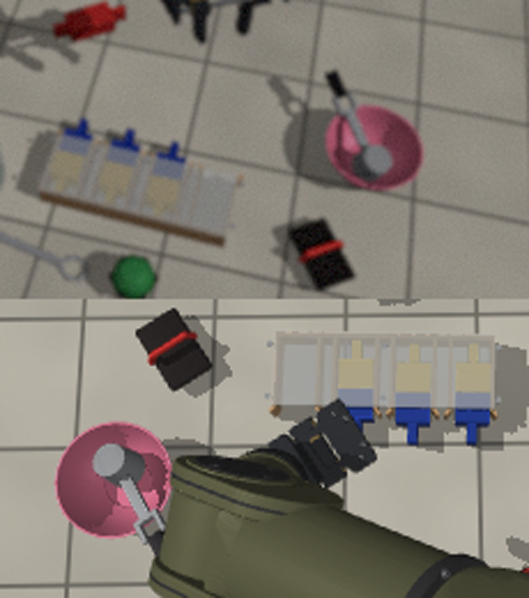

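The scoop leans in the upright bowl with its cup at (375,160) in the scene half. All three tabs show blue and are seated, and the brush is untouched. I'll hand in.

```bash
python3 -c "
from h import *
print(r.finish_job())"
```

```text
the job is handed in; nothing more can be done
None
```

I turned both yellow-out boxes end for end and slid them home with blue facing out. The box already showing blue was not handled, the scoop leans in the upright bowl with its cup inside, and the job is handed in. One caution: the wrist force briefly reached about 57 N as I lowered the scoop, under the 120 N wrist limit; I have no separate reading for the 40 N arm and gripper-body limit.

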